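# Torque down a window flange crosswise

## Task

Tighten the four square-headed bolts of the window cover clockwise with the T-handle socket wrench, crosswise (a bolt and then the one opposite, before the other two) and in two rounds: in the first turn each bolt until it bites and then about 15 to 20 degrees more, in the second, crosswise again, bring each home to its firm stop without forcing it past the stop, or the glass cracks. Then stand the wrench back upright in its holder and let go; do not turn the bolts with the fingers, and leave the dish, the loupe and the tweezers where they are.

Things in the scene. Friction and masses are not known exactly. Their poses are not given: they have to be found in the camera images.
- flange: round dark anodised window flange fixed to the table, 138 mm across, 42 mm high, glass 52 mm across in its cover; origin at the centre of its underside, z up. Four steel square-headed bolts on a 96 mm circle, 1 to 4 counterclockwise from above, at 45, 135, 225, 315 degrees from its x axis: 1 is opposite 3, 2 opposite 4.
- window (a point): centre of the cover's top face, 42 mm above the table. The bolts rise 15 mm above this face. Under torque the gripped wrench winds up by about 0.2 rad per N m against a bolt; turn it back by that and the play before lifting it off, or the socket drags. A socket that stops high on a head goes on when turned a few degrees.
- wrench: T-handle socket wrench, 0.2 kg, 101 mm long, upright in its holder. Origin at the centre of the socket's mouth (lower end), z up the shaft. Black crossbar along its x axis, 76 long, 16 wide (y), 22 high, middle at z 90; shaft 12 thick. Square socket, a side facing +x: 22 across, 17 deep, mouth flared to 27, 36 outside (all mm). 60 to 80 N across the crossbar's width holds it against turning.
- holder: round grey plastic holder, fixed, 72 mm across its foot, 28 mm high, with an upright bore of 44 mm diameter; origin at the centre of its underside.
- bore_floor (a point): centre of the floor of the holder's bore, 6 mm above the table; the wrench's origin stands on it, so with the crossbar's middle 96 mm above the table.
- bolt_1 (a point): top centre of the head of bolt 1, 57 mm above the table; turns with the head, x to a side, z up. 20 mm square, 10 mm high, on a washer (36 mm across, top 44 mm above the table), 3 mm cone on top. The socket fits at wrench yaw = this yaw modulo 90 degrees, with 6 degrees play each way; seated, it rests on the washer, wrench origin 13 mm below this point.
- bolt_2 (a point): top centre of the head of bolt 2, 57 mm above the table; turns with the head, x to a side, z up. 20 mm square, 10 mm high, on a washer (36 mm across, top 44 mm above the table), 3 mm cone on top. The socket fits at wrench yaw = this yaw modulo 90 degrees, with 6 degrees play each way; seated, it rests on the washer, wrench origin 13 mm below this point.
- bolt_3 (a point): top centre of the head of bolt 3, 57 mm above the table; turns with the head, x to a side, z up. 20 mm square, 10 mm high, on a washer (36 mm across, top 44 mm above the table), 3 mm cone on top. The socket fits at wrench yaw = this yaw modulo 90 degrees, with 6 degrees play each way; seated, it rests on the washer, wrench origin 13 mm below this point.
- bolt_4 (a point): top centre of the head of bolt 4, 57 mm above the table; turns with the head, x to a side, z up. 20 mm square, 10 mm high, on a washer (36 mm across, top 44 mm above the table), 3 mm cone on top. The socket fits at wrench yaw = this yaw modulo 90 degrees, with 6 degrees play each way; seated, it rests on the washer, wrench origin 13 mm below this point.
- nip_1 (a joint): how far bolt 1 clamps, 0 to 0.000175 m, far below the reading's noise: go by torque and angle. Clockwise from above: 0.05 to 0.3 rad of free turn (unknown, differs; about 0.05 N m), then it bites (0.25 to 0.45 N m for 0.7 rad, 0.00025 m per rad), then the firm stop, where the torque rises steeply. It stays as left; turning back takes the same torques.
- nip_2 (a joint): how far bolt 2 clamps, 0 to 0.000175 m, far below the reading's noise: go by torque and angle. Clockwise from above: 0.05 to 0.3 rad of free turn (unknown, differs; about 0.05 N m), then it bites (0.25 to 0.45 N m for 0.7 rad, 0.00025 m per rad), then the firm stop, where the torque rises steeply. It stays as left; turning back takes the same torques.
- nip_3 (a joint): how far bolt 3 clamps, 0 to 0.000175 m, far below the reading's noise: go by torque and angle. Clockwise from above: 0.05 to 0.3 rad of free turn (unknown, differs; about 0.05 N m), then it bites (0.25 to 0.45 N m for 0.7 rad, 0.00025 m per rad), then the firm stop, where the torque rises steeply. It stays as left; turning back takes the same torques.
- nip_4 (a joint): how far bolt 4 clamps, 0 to 0.000175 m, far below the reading's noise: go by torque and angle. Clockwise from above: 0.05 to 0.3 rad of free turn (unknown, differs; about 0.05 N m), then it bites (0.25 to 0.45 N m for 0.7 rad, 0.00025 m per rad), then the firm stop, where the torque rises steeply. It stays as left; turning back takes the same torques.
- over_1 (a joint): how far bolt 1 has been forced clockwise past its firm stop, rad; 0 when unharmed. It yields from about 1.2 N m on; stopping at 0.55 to 0.8 N m is safe.
- over_2 (a joint): how far bolt 2 has been forced clockwise past its firm stop, rad; 0 when unharmed. It yields from about 1.2 N m on; stopping at 0.55 to 0.8 N m is safe.
- over_3 (a joint): how far bolt 3 has been forced clockwise past its firm stop, rad; 0 when unharmed. It yields from about 1.2 N m on; stopping at 0.55 to 0.8 N m is safe.
- over_4 (a joint): how far bolt 4 has been forced clockwise past its firm stop, rad; 0 when unharmed. It yields from about 1.2 N m on; stopping at 0.55 to 0.8 N m is safe.
- screw_dish: shallow round white dish, 55 mm across, 13 mm high, loose on the table; origin under its centre. A bystander.
- loupe: black loupe standing on the table, 35 mm across, 42 mm high, loose; origin under its centre. A bystander.
- tweezers: steel tweezers, 124 mm long, loose on the table; origin under their middle. A bystander.
Mind the look-alikes: they are no part of the job. Leave any pink look-alike of the holder alone.

How it is judged:
By the outcome, as a careful person would: the job done as asked, in the order asked, and still so for the second after the job is handed in, with the robot touching nothing.
It also fails if it takes over 72 s, if anything falls off the work surface, if the arm or the gripper's body presses on something with over 40 N, if the wrist force passes 120 N, or if a joint passes its speed limit or range.

## Robot

A 7-joint arm with a two-finger parallel gripper is mounted at the origin on a cart in front of the work surface, level with it; the furniture and walls round the work are solid. World frame = base frame: x ahead of the robot, y to its left, z up, the work surface at z = 0. Lengths are in m, angles in rad, forces in N, time in s.
With the tool pointing down it reaches from about 0.425 to 0.925 m from the base axis. Payload 6.8 kg.
Tool frame: the origin (TCP) lies between the finger pads; the fingertips stand r.tcp_to_tips ahead of it and the grasp point (between the pads) lies 3 mm ahead of it (r.tcp_to_tips is the distance from the TCP to the fingertips, in m); z points along the fingers, y is the line along which they close (so a half turn about z gives the same grasp; the last joint's range is limited). The gripper opens to 85 mm and grips with 20 to 120 N. Pads are 22 mm wide; open, the fingers measure 114 mm over their backs; the gripper's body (76 mm by 85 mm) begins 54 mm behind the grasp point. The pads swing forward as they close: fully open they stand 13 mm farther back than shut.
Start: joints at [-1.321, 0.477, 0.022, 1.555, -0.011, 1.109, -0.083], TCP at [0.236, 0.632, 0.253] pointing down, gripper open.
Joint ranges: [-2.96, 2.96], [-0.34, 2.1], [-1.41, 1.46], [0.24, 2.44], [-1.37, 4.51], [0.17, 1.92], [-2.96, 2.96]. Speed limits (rad/s): [2.39, 2.39, 3.14, 3.14, 3.14, 3.14, 3.14].

## Interface

Orientations are given as a rotation vector (axis times angle).
In Python, from bench import r gives the robot as it stands. The module is installed in compiled form; this text tells all that it offers.
- The arm moves only by the tool step_arm, never from a script. Its argument "moves" is a list of rows, each an object of numbers: "rx", "ry", "rz": the turn, a rotation vector about the tool's x, y, z in degrees; "dx", "dy", "dz": the shift along the tool's x, y, z in mm; "gripper": the opening, from -1 (shut) to 1 (fully open). In form: [{"rx": .., "ry": .., "rz": .., "dx": .., "dy": .., "dz": .., "gripper": ..}, ...]. A call has 1 to 20 rows; each row shifts and turns the commanded pose from where the row before left it, along the tool's axes as they then stand; what a row does not reach is not made up. A row lasts 1/8 s, in which the tool goes at most 62.5 mm and 10.7 degrees, less where a joint would pass 70% of its speed; a pose out of reach is approached as far as the arm can. A call is refused whole if a number of a shift passes 62.5 or a number of a turn 10.7, either way. A call with a gripper value outside its range is refused whole. The fingers move at their own pace and stop on an object; "grip_force" is the grip in N (left out, the last holds). Time passes only in rows, so rows that do not move let the fingers close. It gives the time, the measured TCP pose, the force, the opening and the grip force at its end, in the units of the state.
- r.get_obs(): the state, without advancing time (a new reading comes with each control period).
- r.grab_frame(name): name is "side" or "top" or "wrist"; returns the picture (400x640x3 uint8, blue, green, red); there is no depth.
- r.camera_info(name): a dict with "mtx" (3x3 intrinsics, pixels), "rvec" (rotation vector, rad) and "tvec" (3), from world to camera coordinates, as OpenCV has them. Camera axes: x right, y down, z forward; pixel columns grow to the right and rows downward; lengths in m; the calibration is good to about 2 mm. A picture is of the moment at which its call begins: read the wrist's pose just before it. camera_info takes no time and is no camera call; for the wrist camera it gives the pose at the moment of the call.
- r.hand_in(): hands the job in; it is judged then, once.
The state is a dict: "clock": time; "joints": joint angles; "qvel": joint speeds; "tau": joint torques, N m; "tcp_pos": TCP position; "orientation": TCP orientation; "contact_force": force on the tool from outside, world axes, zero at the start; "moment": the same for the moment, N m; "grip_width": finger opening in m; "gripper_force": force on a finger pad.
Only numpy, scipy, OpenCV 4.12 (cv2) and the standard library are available. Lean on these libraries where they do the work, as an engineer would, in place of code of your own. Each camera call takes 0.05 s, during which the arm holds its last target. There are 200 camera calls.

## Working session

There is one attempt and no reset: what is moved stays moved. The work goes in short steps, Python scripts to look and compute and a tool call to move; the robot and the scene stay as the last step left them, time stands still between calls to the robot, and variables do not carry over. Pictures are saved under pics/ and viewed, at most 10 in all, crops included, and the job is handed in when it is done.

Besides the shell and the picture viewer there is one more tool, called after "Request:" by a JSON object that holds its "method" and its "body", one argument or row to a line. step_arm: Moves the arm, as the interface text tells. Its arguments: {"type":"object","properties":{"moves":{"type":"array","items":{"type":"object","properties":{"rx":{"type":"number"},"ry":{"type":"number"},"rz":{"type":"number"},"dx":{"type":"number"},"dy":{"type":"number"},"dz":{"type":"number"},"gripper":{"type":"number"}}}},"grip_force":{"type":"number"}},"required":["moves"]}

```bash
mkdir -p pics
python3 - <<'E'
from bench import r
import cv2,numpy as np
o=r.get_obs()
for k,v in o.items(): print(k,np.round(v,4))
print(r.tcp_to_tips)
ims=[]
for n in("top","side"):
    im=r.grab_frame(n);cv2.imwrite(f"pics/{n}0.png",im);i=r.camera_info(n);print(n,i)
E
```

```text
clock 0.0
joints [-1.3211  0.4778  0.0223  1.5565 -0.0115  1.1093 -0.0831]
qvel [ 0.0001 -0.0009 -0.0004 -0.0017 -0.0004 -0.0011 -0.0011]
tau [ 4.00000e-04 -5.96460e+01  1.60760e+00 -2.81204e+01  1.24000e-02
  9.20000e-03 -0.00000e+00]
tcp_pos [0.2362 0.6317 0.2523]
orientation [-5.5900e-01 -3.0913e+00  2.8000e-03]
contact_force [ 0.1024 -0.0632 -0.0467]
moment [ 0.0502  0.0675 -0.0328]
gripper_force 0.0
grip_width 0.0854
0.022
top {'mtx': array([[367.63328005,   0.        , 316.09245872],
       [  0.        , 367.63328005, 200.34332992],
       [  0.        ,   0.        ,   1.        ]]), 'rvec': array([ 2.02015287, -2.21220449,  0.22281218]), 'tvec': array([0.16116613, 0.5029618 , 0.82307069])}
side {'mtx': array([[499.3744286 ,   0.        , 317.51229973],
       [  0.        , 499.3744286 , 199.14171095],
       [  0.        ,   0.        ,   1.        ]]), 'rvec': array([ 2.19431935,  0.06831745, -0.03143686]), 'tvec': array([-0.52005745,  0.11736597,  0.81324593])}
```

View pics/top0.png

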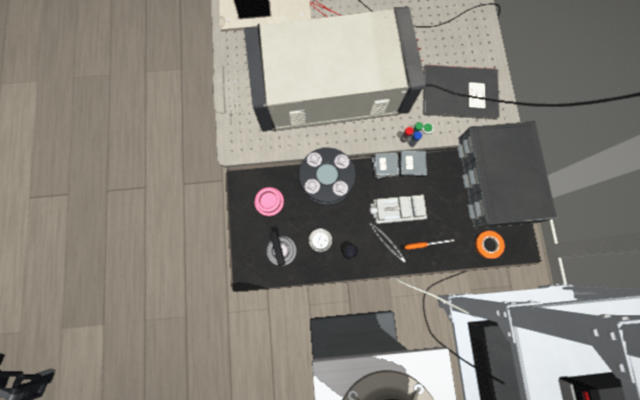

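View pics/side0.png

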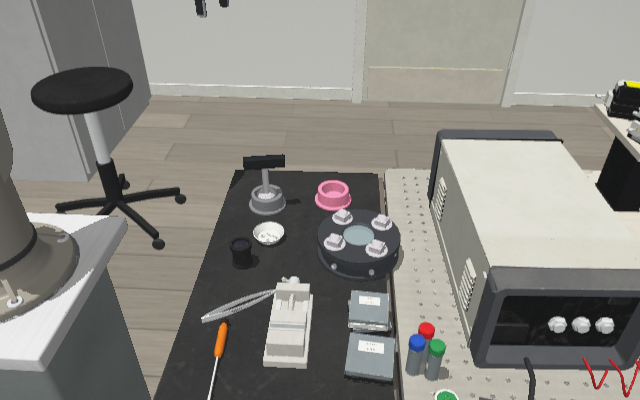

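The top view shows the wrench in its holder near (280,248), the flange near (327,175) and the pink look-alike at (269,201). In the side view, the wrench bar is at (264,161) and the flange at (358,242).

```bash
cat > h.py <<'E'
from bench import r
import cv2,numpy as np
from scipy.spatial.transform import Rotation as R
def ray(info,uv,z):
    Rm=cv2.Rodrigues(info["rvec"])[0];c=-Rm.T@info["tvec"]
    d=Rm.T@np.linalg.inv(info["mtx"])@np.array([uv[0],uv[1],1.])
    return c+d*(z-c[2])/d[2]
def proj(info,p): return cv2.projectPoints(np.array(p,float).reshape(-1,1,3),info["rvec"],np.array(info["tvec"]),info["mtx"],None)[0].reshape(-1,2)
def blobs(mask,lo,hi):
    n,l,s,c=cv2.connectedComponentsWithStats(mask.astype(np.uint8))
    return [(s[i,4],c[i],l==i) for i in range(1,n) if lo<s[i,4]<hi]
def state():
    o=r.get_obs();Rm=R.from_rotvec(o["orientation"]).as_matrix()
    yaw=np.degrees(np.arctan2(Rm[1,0],Rm[0,0]))
    print("t %.2f tcp"%o["clock"],np.round(o["tcp_pos"]*1000,1),"xyaw %.2f"%yaw,"zdir",np.round(Rm[:,2],3),"F",np.round(o["contact_force"],1),"M",np.round(o["moment"],2),"w %.4f gf %.0f j7 %.2f"%(o["grip_width"],o["gripper_force"],o["joints"][6]))
    return o,Rm
E
python3 - <<'E'
from h import *
im=cv2.imread("pics/top0.png");i=r.camera_info("top")
print("axes",proj(i,[[.6,0,0],[.7,0,0],[.6,.1,0]]))
hsv=cv2.cvtColor(im,cv2.COLOR_BGR2HSV)
g=im.max(2)
reg=np.zeros(g.shape,bool);reg[140:210,292:362]=1
for a,c,m in blobs((g>140)&reg,20,2000): print("bolt",a,c,ray(i,c,.054))
reg[:]=0;reg[145:212,295:360]=1
for a,c,m in blobs((hsv[...,1]<120)&(g>30)&reg,200,9e3): print("flange",a,c,ray(i,c,.042))
reg[:]=0;reg[215:275,255:302]=1
for a,c,m in blobs((g>70)&reg,60,9e3): print("holder",a,c,ray(i,c,.02))
for a,c,m in blobs((g<22)&reg,40,9e3): print("dark",a,c,ray(i,c,.107), cv2.minAreaRect(np.argwhere(m)[:,::-1].astype(np.float32)))
print(g[222:275:3,262:300:2])
E
```

```text
axes [[357.76912476 168.23398059]
 [353.45253557 131.66709629]
 [318.95682877 171.64827124]]
bolt 1245 [325.162249   150.32851406] [0.63687923 0.08172422 0.054     ]
bolt 326 [326.7607362  173.90490798] [0.57724328 0.08357291 0.054     ]
bolt 181 [311.9281768  185.87292818] [0.55097029 0.12171829 0.054     ]
bolt 180 [339.92222222 187.91111111] [0.53991722 0.05562626 0.054     ]
flange 4355 [327. 178.] [0.57024094 0.08334204 0.042     ]
holder 379 [287.58311346 249.17941953] [0.40893681 0.19336724 0.02      ]
holder 178 [271.13483146 253.46067416] [0.40234323 0.23335346 0.02      ]
[[ 54  53  50  52  51  53  54  54  54  56  52  51  53  56  54  54  53  52
   51]
 [ 57  55  51  53  52  51  51  51  54  55  55  55  54  57  60  59  55  52
   52]
 [ 54  54  53  51  47  31  32  37  49  53  54  54  55  57  55  56  54  58
   54]
 [ 55  54  54  55  50  35  38  30  44  55  55  55  55  54  54  57  55  57
   57]
 [ 55  54  53  51  43  49  49  39  37  52  54  54  53  57  57  53  51  52
   52]
 [ 55  54  54  52  45  47  52  48  60 105 109 104 119  94  64  53  53  49
   51]
 [ 55  52  55  54  57  45
[... 247 characters left out ...]
  49  54  45 159 233 217 147 148 149 162 102
   56]
 [ 57  56  82 148 154 111 123  52  54  52 123 238 207 125 157 146 161  94
   55]
 [ 55  53  71 144 158 131  89  54  55  56  74 188 137 133 170 137 153  67
   54]
 [ 53  54  52  94 157 163 151  77  53  59  52  91 159 173 138 163  94  54
   53]
 [ 54  52  55  53  90 153 157 132  54  59  55  74 136 151 158  86  53  53
   50]
 [ 50  53  51  52  52  56  89 132  68  45  54  83 126  80  52  55  51  51
   49]
 [ 52  54  51  52  51  52  53  56  56  53  52  52  51  54  55  53  54  52
   52]
 [ 54  54  52  51  53  52  52  55  54  52  52  52  53  53  54  55  53  51
   48]
 [ 55  53  53  53  53  54  53  54  52  56  53  56  55  55  54  52  55  53
   51]]
```

Run:
```python
import cv2,numpy as np
a=cv2.imread("pics/top0.png")[135:280,225:365];cv2.imwrite("pics/top0c.png",cv2.resize(a,None,fx=4,fy=4,interpolation=cv2.INTER_CUBIC))
```

```text
(no output)
```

View pics/top0c.png

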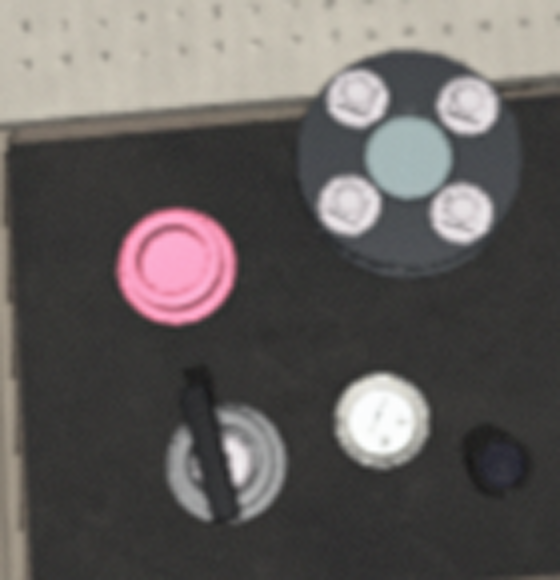

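The crop shows the bar running from about (198,372) to (224,520), the holder foot centred near (227,463), and the flange glass at (408,157). I'll go above them and use the wrist camera.

Run:
```python
from h import *
i=r.camera_info("top")
f=lambda u,v,z:np.round(ray(i,(225+u/4,135+v/4),z)*1000,1)
print("bar",f(198,372,.107),f(224,520,.107),"foot",f(227,463,.01),"glass",f(408,157,.042),"dish",f(383,421,.01),"loupe",f(500,462,.042))
for u,v in((468,106),(358,98),(350,205),(462,213)):print(f(u,v,.057))
o,Rm=state()
w=r.camera_info("wrist");Rw=cv2.Rodrigues(w["rvec"])[0];c=-Rw.T@w["tvec"]
print("cam in tool",Rm.T@(c-o["tcp_pos"]),"cam axes in tool\n",np.round(Rm.T@Rw.T,3),w["mtx"])
print("tool axes",np.round(Rm,3))
t=np.array([.42,.205,.25]);print("to holder view mm",Rm.T@(t-o["tcp_pos"])*1000)
```

```text
bar [450.8 212.2 107. ] [369.9 203.7 107. ] foot [407.2 208.5  10. ] glass [579.7  82.4  42. ] dish [424.  111.9  10. ] loupe [391.   46.7  42. ]
[604.   44.1  57. ]
[615.  109.8  57. ]
[549.2 120.5  57. ]
[538.3  54.6  57. ]
t 0.10 tcp [236.2 631.8 252.4] xyaw 159.50 zdir [-0.    -0.002 -1.   ] F [-0.2 -0.8  0.6] M [ 0.   -0.04 -0.01] w 0.0856 gf 0 j7 -0.08
cam in tool [ 0.07453963  0.00045139 -0.12039589] cam axes in tool
 [[-0.001 -0.956 -0.294]
 [ 1.    -0.001 -0.002]
 [ 0.001 -0.294  0.956]] [[296.38912261   0.         320.0708399 ]
 [  0.         296.38912261 203.62558003]
 [  0.           0.           1.        ]]
tool axes [[-0.937  0.35  -0.   ]
 [ 0.35   0.937 -0.002]
 [-0.    -0.002 -1.   ]]
to holder view mm [-321.60423559 -335.40837116    3.01959899]
```

Request:
{"method": "step_arm", "body": {
  "moves": [
    {"dx": -32,"dy": -33.5},
    {"dx": -32,"dy": -33.5},
    {"dx": -32,"dy": -33.5},
    {"dx": -32,"dy": -33.5},
    {"dx": -32,"dy": -33.5},
    {"dx": -32,"dy": -33.5},
    {"dx": -32,"dy": -33.5},
    {"dx": -32,"dy": -33.5},
    {"dx": -32,"dy": -33.5},
    {"dx": -32,"dy": -33.5},
    {"rz": -8.8},
    {"rz": -8.8},
    {"rz": -8.8},
    {}
  ]
}}

```text
invalid input at $.moves[0]: expected keys rx, ry, rz, dx, dy, dz, gripper
```

Run:
```python
from h import *
import pickle
o,Rm=state();print(np.round(o["joints"],2))
w=r.camera_info("wrist");im=r.grab_frame("wrist");cv2.imwrite("pics/w1.png",im);pickle.dump(w,open("w1.pkl","wb"))
```

```text
t 0.10 tcp [236.2 631.8 252.4] xyaw 159.50 zdir [-0.    -0.002 -1.   ] F [-0.2 -0.8  0.6] M [ 0.   -0.04 -0.01] w 0.0856 gf 0 j7 -0.08
[-1.32  0.48  0.02  1.56 -0.01  1.11 -0.08]
```

View pics/w1.png

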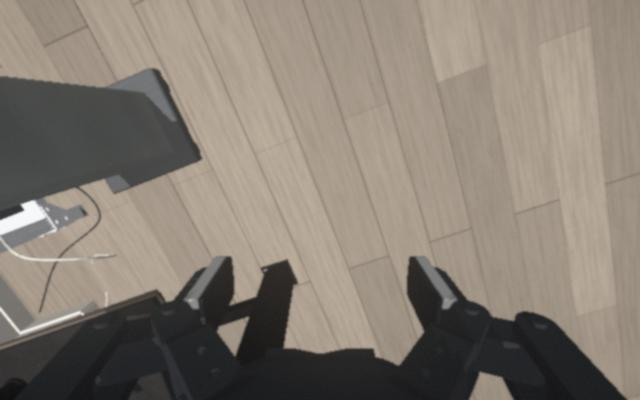

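The wrist view shows only floor, since the move was refused for missing keys. The fingers fill the lower half, so objects should lie ahead on tool +x.

Request:
{"method": "step_arm", "body": {
  "moves": [
    {"rx": 0,"ry": 0,"rz": 0,"dx": -38.5,"dy": -30.4,"dz": 0,"gripper": 1},
    {"rx": 0,"ry": 0,"rz": 0,"dx": -38.5,"dy": -30.4,"dz": 0,"gripper": 1},
    {"rx": 0,"ry": 0,"rz": 0,"dx": -38.5,"dy": -30.4,"dz": 0,"gripper": 1},
    {"rx": 0,"ry": 0,"rz": 0,"dx": -38.5,"dy": -30.4,"dz": 0,"gripper": 1},
    {"rx": 0,"ry": 0,"rz": 0,"dx": -38.5,"dy": -30.4,"dz": 0,"gripper": 1},
    {"rx": 0,"ry": 0,"rz": 0,"dx": -38.5,"dy": -30.4,"dz": 0,"gripper": 1},
    {"rx": 0,"ry": 0,"rz": 0,"dx": -38.5,"dy": -30.4,"dz": 0,"gripper": 1},
    {"rx": 0,"ry": 0,"rz": 0,"dx": -38.5,"dy": -30.4,"dz": 0,"gripper": 1},
    {"rx": 0,"ry": 0,"rz": 0,"dx": -38.5,"dy": -30.4,"dz": 0,"gripper": 1},
    {"rx": 0,"ry": 0,"rz": 0,"dx": -38.5,"dy": -30.4,"dz": 0,"gripper": 1},
    {"rx": 0,"ry": 0,"rz": -8.8,"dx": 0,"dy": 0,"dz": 0,"gripper": 1},
    {"rx": 0,"ry": 0,"rz": -8.8,"dx": 0,"dy": 0,"dz": 0,"gripper": 1},
    {"rx": 0,"ry": 0,"rz": -8.8,"dx": 0,"dy": 0,"dz": 0,"gripper": 1},
    {"rx": 0,"ry": 0,"rz": 0,"dx": 0,"dy": 0,"dz": 0,"gripper": 1}
  ]
}}

```text
clock: 1.9
tcp_pos: [0.4904, 0.2125, 0.2531]
orientation: [0.159, -3.137, 0.0]
contact_force: [-0.3, 0.1, 0.2]
grip_width: 0.0856
gripper_force: 0.0
```

Run:
```python
from h import *
import pickle
o,Rm=state();print(np.round(o["joints"],2))
w=r.camera_info("wrist");im=r.grab_frame("wrist");cv2.imwrite("pics/w1.png",im);pickle.dump(w,open("w1.pkl","wb"))
```

```text
t 1.90 tcp [490.4 212.5 253.1] xyaw -174.19 zdir [-0. -0. -1.] F [-0.3  0.1  0.2] M [ 0.03  0.01 -0.06] w 0.0856 gf 0 j7 1.19
[-0.64  0.25  0.14  1.9  -0.04  1.    1.19]
```

View pics/w1.png

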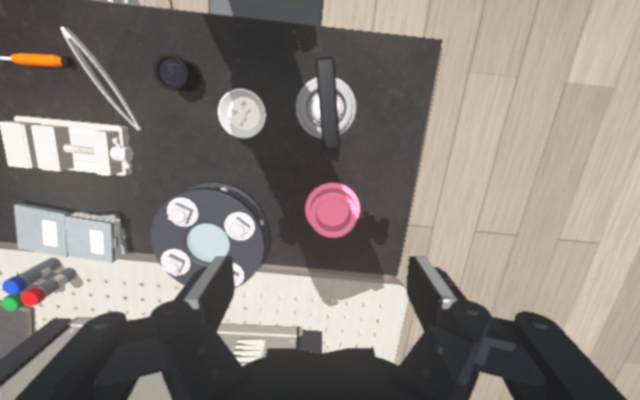

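The wrist view shows the bar from about (326,58) to (331,148), the holder foot around (326,107), and the flange centre at (208,243).

```bash
python3 - <<'E'
from h import *
import pickle
im=cv2.imread("pics/w1.png");w=pickle.load(open("w1.pkl","rb"));g=im.max(2)
f=lambda u,v,z:np.round(ray(w,(u,v),z)*1000,1)
a,b=f(326,58,.107),f(331,148,.107);print("bar",a,b,(a+b)/2,np.degrees(np.arctan2(*(a-b)[1::-1])))
print(g[52:158:5,308:348:1][:, ::2])
reg=np.zeros(g.shape,bool);reg[65:150,288:365]=1
pts=np.argwhere((g>85)&reg)[:,::-1].astype(np.float32);hull=cv2.convexHull(pts)
e=cv2.fitEllipse(hull);print("foot",e,f(*e[0],.003))
pk=(im[...,2]>150)&(im[...,1]<150)
# washers
reg[:]=0;reg[185:290,150:262]=1
for n,c,m in blobs((g>150)&reg,100,900): print("washer",n,c,f(*c,.047))
E
python3 - <<'E'
import cv2
a=cv2.imread("pics/w1.png")[180:295,145:275];cv2.imwrite("pics/w1c.png",cv2.resize(a,None,fx=5,fy=5,interpolation=cv2.INTER_CUBIC))
E
```

```text
bar [373.4 205.4 107. ] [445.3 217.5 107. ] [409.35 211.45 107.  ] -170.44724484416312
[[ 72  76  78  79  80  80  80  78  78  76  79  79  78  78  78  77  77  80
   79  80]
 [ 75  76  76  77  74  70  67  67  65  65  62  62  67  76  79  80  79  78
   76  76]
 [ 79  79  79  73  61  89 100  98  98  95  95  92  73  62  77  78  75  78
   81  79]
 [ 77  76  77  74  60  84  98  99  98  96  95  92  76  61  75  77  79  77
   77  80]
 [ 77  78  78  77  64  78  96  98  94  95  92  91  80  59  74  78  77  79
   79  78]
 [ 77  78  87 128 126  75  93  96  94  95  91  89  83  72 115 106  86  79
   81  78]
 [210 232 232 227 190  91  89  95  95  92  91  90  82  83 179 222 226 220
  165  99]
 [189 231 233 224 194  99  87  93  93  93  90  89  84  75 161 219 225 224
  220 224]
 [128 140 129 103 118  90  80  91  91  89  88  88  86  67  69 104 164 210
  221 219]
 [107 101 153 230 244 208  86  90  89  90  89  86  83  74 133 218 164 107
  180 219]
 [103 130 184 251 255 249 100  88  87  88  88  86  84  74 149 244 233 196
  125 194]
 [115 147 204 253 255 249 120  83  86  86  85  85  84  75 127 240 235 221
  15
[... 403 characters left out ...]
5  67  72 118 129
  110  83]
 [ 55  55  59  67  85 101 104  67  70  75  75  76  71  72  67  57  72  77
   77  78]
 [ 55  51  54  55  54  53  53  47  47  65  72  71  71  71  68  59  67  75
   76  76]
 [ 54  52  53  55  56  53  53  49  44  48  61  64  61  61  59  57  71  77
   77  77]
 [ 56  53  54  56  57  55  55  55  54  56  53  56  53  55  55  58  75  78
   79  79]
 [ 54  54  56  56  56  54  54  54  54  59  58  55  56  53  56  63  77  79
   76  79]]
foot ((326.4219055175781, 103.24662780761719), (60.943443298339844, 74.18772888183594), 178.79579162597656) [405.  211.2   3. ]
washer 777 [181.94337194 211.66666667] [541.9  56.   47. ]
washer 518 [246.25675676 279.13513514] [623.6 132.9  47. ]
```

Request:
{"method": "step_arm", "body": {
  "moves": [
    {"rx": 0,"ry": 0,"rz": 0,"dx": -29.5,"dy": -31,"dz": 7.5,"gripper": 1},
    {"rx": 0,"ry": 0,"rz": 0,"dx": -29.5,"dy": -31,"dz": 7.5,"gripper": 1},
    {"rx": 0,"ry": 0,"rz": 0,"dx": -29.5,"dy": -31,"dz": 7.5,"gripper": 1},
    {"rx": 0,"ry": 0,"rz": 0,"dx": -29.5,"dy": -31,"dz": 7.5,"gripper": 1},
    {"rx": 0,"ry": 0,"rz": 0,"dx": 0,"dy": 0,"dz": 0,"gripper": 1}
  ]
}}

```text
clock: 2.58
tcp_pos: [0.6222, 0.0977, 0.2224]
orientation: [0.149, -3.138, 0.004]
contact_force: [-0.7, 0.2, 0.4]
grip_width: 0.0854
gripper_force: 0.0
```

Run:
```python
from h import *
import pickle
o,Rm=state();print(np.round(o["joints"],2))
w=r.camera_info("wrist");im=r.grab_frame("wrist");cv2.imwrite("pics/w2.png",im);pickle.dump(w,open("w2.pkl","wb"))
c=proj(w,[.577,.083,.05])[0].astype(int);print(c)
x0,y0=c[0]-80,max(c[1]-75,0);print("crop origin",x0,y0)
a=im[y0:y0+150,x0:x0+160];cv2.imwrite("pics/w2c.png",cv2.resize(a,None,fx=4,fy=4,interpolation=cv2.INTER_CUBIC))
```

```text
t 2.58 tcp [622.2  97.7 222.4] xyaw -174.57 zdir [-0.    -0.003 -1.   ] F [-0.7  0.2  0.4] M [0.03 0.04 0.01] w 0.0854 gf 0 j7 1.50
[-0.41  0.44  0.2   1.71 -0.1   1.01  1.5 ]
[310 142]
crop origin 230 67
```

View pics/w2c.png

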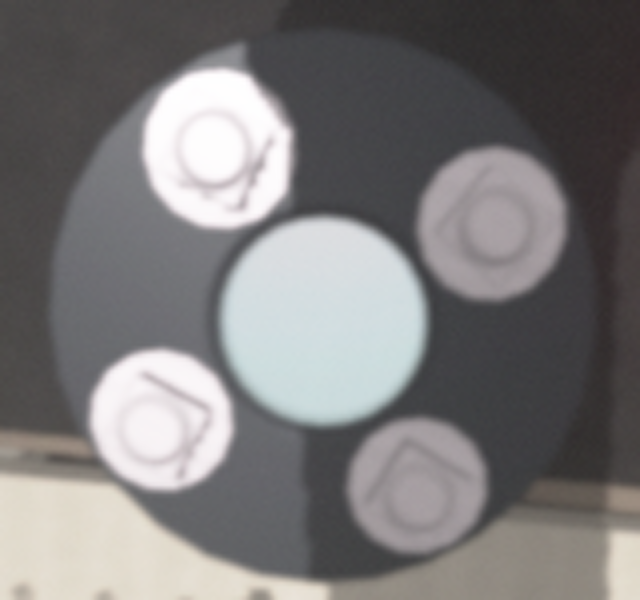

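The crop shows all four bolts, with head edges visible near (240,208), (440,232), (208,408) and (408,440). I'll make one contrast-stretched montage to read the edges exactly.

Run:
```python
from h import *
import pickle
im=cv2.imread("pics/w2.png");w=pickle.load(open("w2.pkl","rb"));g=im.mean(2).astype(np.float32)
tiles=[]
for u,v,thr in((220,148,175),(492,223,90),(162,420,185),(418,484,90)):
    cx,cy=230+u/4,67+v/4;x0,y0=int(cx)-21,int(cy)-21
    p=g[y0:y0+42,x0:x0+42]
    m=np.zeros((42,42),np.uint8);cv2.circle(m,(21,21),16,1,-1)
    lo,hi=np.percentile(p[m>0],[2,98])
    q=np.clip((p-lo)/(hi-lo+1e-6),0,1)**(2 if hi>240 else 1)*255
    tiles.append(cv2.resize(q.astype(np.uint8),(294,294),interpolation=cv2.INTER_CUBIC));print(x0,y0,lo,hi)
    # washer ellipse
    pt=np.argwhere(p>(lo+40)/2+ (lo-40)*.1)[:,::-1].astype(np.float32)
    pt=pt[np.hypot(*(pt-21).T)<20.5]
    if len(pt)>50:
        e=cv2.fitEllipse(cv2.convexHull(pt));print("washer",e,ray(w,(e[0][0]+x0,e[0][1]+y0),.044)*1000)
out=np.vstack([np.hstack(tiles[:2]),np.hstack(tiles[2:])]);cv2.imwrite("pics/m.png",out)
```

```text
264 83 193.11999572753905 254.02666625976565
washer ((20.22368049621582, 21.210094451904297), (38.53385543823242, 40.99016571044922), 163.38128662109375) [543.6456473   55.23095897  44.        ]
332 101 137.0 169.0
washer ((20.4405574798584, 21.48474884033203), (37.508785247802734, 39.07966232299805), 23.993431091308594) [554.30340472 122.28516519  44.        ]
249 151 195.94666625976564 247.69333801269534
washer ((20.043655395507812, 21.24290657043457), (36.999576568603516, 38.76395034790039), 55.981056213378906) [610.95832767  43.59618097  44.        ]
313 167 140.6666717529297 164.6666717529297
washer ((21.57577133178711, 22.261877059936523), (35.092384338378906, 38.239646911621094), 141.70217895507812) [622.49089963 112.18536614  44.        ]
```

View pics/m.png

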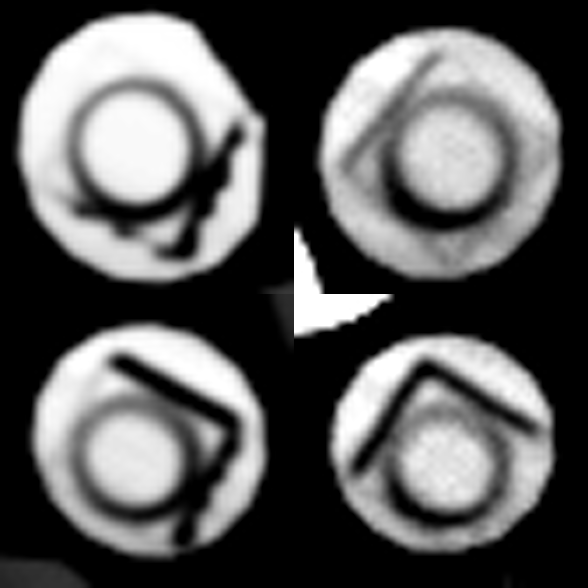

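The montage shows clear square edges, with corners at about (180,248) TL, (238,418) BL and (427,365) BR, and one edge from (345,170) to (440,58) TR.

Run:
```python
from h import *
import pickle
w=pickle.load(open("w2.pkl","rb"))
org={'A':(264,83,0,0),'B':(332,101,294,0),'C':(249,151,0,294),'D':(313,167,294,294)}
def f(k,u,v,z):
    x,y,a,b=org[k];return ray(w,(x+(u-a)/7-.43,y+(v-b)/7-.43),z)*1000
L={'A':[((240,130),(180,248)),((75,205),(180,248))],'B':[((345,170),(440,58))],'C':[((120,360),(238,418)),((238,418),(185,535))],'D':[((427,365),(355,470)),((427,365),(535,430))]}
ring={'A':(138,148),'B':(449,157),'C':(136,459),'D':(446,465)}
for k in L:
    an=[np.degrees(np.arctan2(*(f(k,*q,.054)-f(k,*p,.054))[1::-1]))%90 for p,q in L[k]]
    print(k,np.round(an,1),"ring@.056",np.round(f(k,*ring[k],.056),1),[round(np.linalg.norm(f(k,*q,.054)-f(k,*p,.054)),1) for p,q in L[k]])
i=r.camera_info("top")
for u,v in((468,106),(358,98),(350,205),(462,213)):print(np.round(ray(i,(225+u/4,135+v/4),.044)*1000,1))
```

```text
A [66.1 73.6] ring@.056 [543.5  55.8  56. ] [np.float64(17.1), np.float64(14.9)]
B [54.7] ring@.056 [554.4 122.3  56. ] [np.float64(18.9)]
C [68.6 69.4] ring@.056 [610.4  44.6  56. ] [np.float64(18.1), np.float64(18.8)]
D [61.8 64.1] ring@.056 [621.3 111.2  56. ] [np.float64(18.4), np.float64(18.2)]
[608.   42.8  44. ]
[619.2 109.5  44. ]
[552.4 120.3  44. ]
[541.3  53.5  44. ]
```

Request:
{"method": "step_arm", "body": {
  "moves": [
    {"rx": 0,"ry": 0,"rz": 0,"dx": 40.2,"dy": 26.6,"dz": 0,"gripper": 0},
    {"rx": 0,"ry": 0,"rz": 0,"dx": 40.2,"dy": 26.6,"dz": 0,"gripper": 0},
    {"rx": 0,"ry": 0,"rz": 0,"dx": 40.2,"dy": 26.6,"dz": 0,"gripper": 0},
    {"rx": 0,"ry": 0,"rz": 0,"dx": 40.2,"dy": 26.6,"dz": 0,"gripper": 0},
    {"rx": 0,"ry": 0,"rz": 0,"dx": 40.2,"dy": 26.6,"dz": 0,"gripper": 0},
    {"rx": 0,"ry": 0,"rz": -4,"dx": 0,"dy": 0,"dz": 0,"gripper": 0},
    {"rx": 0,"ry": 0,"rz": 0,"dx": 0,"dy": 0,"dz": 0,"gripper": 0}
  ]
}}

```text
clock: 3.5
tcp_pos: [0.4059, 0.2142, 0.2237]
orientation: [-0.273, 3.129, 0.001]
contact_force: [0.2, -1.3, 0.3]
grip_width: 0.0426
gripper_force: 0.0
```

Run:
```python
from h import *
o,Rm=state()
print(Rm.T@(np.array([.4092,.211,.0985])-o["tcp_pos"])*1000)
```

```text
t 3.50 tcp [405.9 214.2 223.7] xyaw -170.04 zdir [ 0.     0.001 -1.   ] F [ 0.2 -1.3  0.3] M [-0.08 -0.03  0.02] w 0.0426 gf 0 j7 1.14
[ -2.66136428  -3.80876966 125.1990747 ]
```

Request:
{"method": "step_arm", "body": {
  "grip_force": 70,
  "moves": [
    {"rx": 0,"ry": 0,"rz": 0,"dx": -2,"dy": -3,"dz": 40,"gripper": 0},
    {"rx": 0,"ry": 0,"rz": 0,"dx": 0,"dy": 0,"dz": 45,"gripper": 0},
    {"rx": 0,"ry": 0,"rz": 0,"dx": 0,"dy": 0,"dz": 40,"gripper": 0},
    {"rx": 0,"ry": 0,"rz": 0,"dx": 0,"dy": 0,"dz": 0,"gripper": -0.3},
    {"rx": 0,"ry": 0,"rz": 0,"dx": 0,"dy": 0,"dz": 0,"gripper": -1},
    {"rx": 0,"ry": 0,"rz": 0,"dx": 0,"dy": 0,"dz": 0,"gripper": -1},
    {"rx": 0,"ry": 0,"rz": 0,"dx": 0,"dy": 0,"dz": 0,"gripper": -1}
  ]
}}

```text
clock: 4.38
tcp_pos: [0.4101, 0.2108, 0.0994]
orientation: [-0.27, 3.128, 0.002]
contact_force: [0.9, -1.0, -2.2]
grip_width: 0.0154
gripper_force: 69.3
```

Run:
```python
from h import *
o,Rm=state()
```

```text
t 4.38 tcp [410.1 210.8  99.4] xyaw -170.12 zdir [ 0.002  0.001 -1.   ] F [ 0.9 -1.  -2.2] M [-0.02  0.   -0.01] w 0.0154 gf 69 j7 1.19
```

Request:
{"method": "step_arm", "body": {
  "moves": [
    {"rx": 0,"ry": 0,"rz": 0,"dx": 0,"dy": 0,"dz": -35,"gripper": -1},
    {"rx": 0,"ry": 0,"rz": 0,"dx": 0,"dy": 0,"dz": -45,"gripper": -1},
    {"rx": 0,"ry": 0,"rz": 0,"dx": 0,"dy": 0,"dz": -25,"gripper": -1},
    {"rx": 0,"ry": 0,"rz": 0,"dx": -20.7,"dy": -35.3,"dz": 0,"gripper": -1},
    {"rx": 0,"ry": 0,"rz": 0,"dx": -20.7,"dy": -35.3,"dz": 0,"gripper": -1},
    {"rx": 0,"ry": 0,"rz": 0,"dx": -20.7,"dy": -35.3,"dz": 0,"gripper": -1},
    {"rx": 0,"ry": 0,"rz": 0,"dx": -20.7,"dy": -35.3,"dz": 0,"gripper": -1},
    {"rx": 0,"ry": 0,"rz": 0,"dx": -20.7,"dy": -35.3,"dz": 0,"gripper": -1},
    {"rx": 0,"ry": 0,"rz": 10,"dx": 0,"dy": 0,"dz": 0,"gripper": -1},
    {"rx": 0,"ry": 0,"rz": 10,"dx": 0,"dy": 0,"dz": 0,"gripper": -1},
    {"rx": 0,"ry": 0,"rz": 10,"dx": 0,"dy": 0,"dz": 0,"gripper": -1},
    {"rx": 0,"ry": 0,"rz": 0,"dx": 0,"dy": 0,"dz": 0,"gripper": -1},
    {"rx": 0,"ry": 0,"rz": 0,"dx": 0,"dy": 0,"dz": 0,"gripper": -1}
  ]
}}

```text
clock: 6.0
tcp_pos: [0.5418, 0.0545, 0.2035]
orientation: [0.543, 3.094, 0.0]
contact_force: [-0.0, -0.4, -1.6]
grip_width: 0.015
gripper_force: 69.4
```

Run:
```python
from h import *
o,Rm=state()
print(Rm.T@(np.array([.5425,.0548,.166])-o["tcp_pos"])*1000)
w=r.camera_info("wrist");im=r.grab_frame("wrist");s=r.grab_frame("side");i=r.camera_info("side")
g0=o["tcp_pos"]
c=proj(i,g0-[0,0,.08])[0].astype(int)
S=cv2.resize(s[c[1]-60:c[1]+60,c[0]-75:c[0]+75],None,fx=2.6,fy=2.6,interpolation=cv2.INTER_CUBIC)
W=cv2.resize(im[150:400,160:480],(400,312))
print("side crop orig",c-[75,60],"pred mouth px",proj(i,[g0-[0,0,.0934]]),"wrist mouth pred",proj(w,[g0-[0,0,.0934],g0+Rm[:,0]*.038+[0,0,.008],g0-[0,0,.0934]+[.018,0,0]]))
cv2.imwrite("pics/c3.png",np.hstack([S[:312,:390],W]))
```

```text
t 6.00 tcp [541.8  54.5 203.5] xyaw 160.10 zdir [ 0.  0. -1.] F [-0.  -0.4 -1.6] M [-0.01  0.02 -0.  ] w 0.0150 gf 69 j7 1.14
[-0.58859055  0.50084194 37.54156353]
side crop orig [258 142] pred mouth px [[333.33496335 209.95523309]] wrist mouth pred [[319.88972177 214.55323656]
 [319.37067743 208.30050227]
 [327.77627532 235.03928717]]
```

View pics/c3.png

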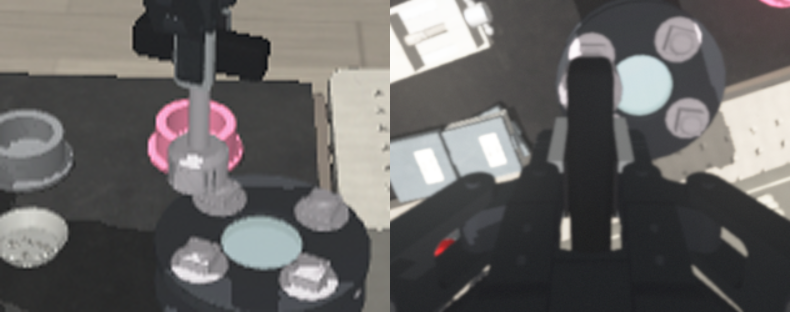

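The left crop shows the socket over the near-left bolt area, with its mouth centre at about (197,188) against a prediction of (196,177). In the right crop the bar tip is at (590,60).

Run:
```python
from h import *
w=r.camera_info("wrist");i=r.camera_info("side");o,Rm=state()
s=r.grab_frame("side").max(2).astype(int);im=r.grab_frame("wrist").max(2).astype(int)
g0=o["tcp_pos"]
for h in (.083,.0735,.045,.035):
    p=proj(i,[g0-[0,0,h]])[0];rr=int(round(p[1]));print(h,p,list(zip(range(int(p[0])-17,int(p[0])+18),s[rr,int(p[0])-17:int(p[0])+18])))
print("bar col:",list(zip(range(180,225),im[180:225,322])))
print("bar row 260:",im[260,290:350])
```

```text
t 6.10 tcp [541.8  54.4 203.5] xyaw 160.02 zdir [ 0.  0. -1.] F [-0.9  1.  -2.1] M [-0.02 -0.03 -0.  ] w 0.0150 gf 69 j7 1.14
0.083 [333.5021677  204.58545523] [(316, np.int64(76)), (317, np.int64(162)), (318, np.int64(205)), (319, np.int64(244)), (320, np.int64(246)), (321, np.int64(246)), (322, np.int64(200)), (323, np.int64(112)), (324, np.int64(116)), (325, np.int64(134)), (326, np.int64(156)), (327, np.int64(198)), (328, np.int64(221)), (329, np.int64(222)), (330, np.int64(228)), (331, np.int64(234)), (332, np.int64(235)), (333, np.int64(237)), (334, np.int64(210)), (335, np.int64(171)), (336, np.int64(165)), (337, np.int64(164)), (338, np.int64(164)), (339, np.int64(158)), (340, np.int64(155)), (341, np.int64(152)), (342, np.int64(145)), (343, np.int64(137)), (344, np.int64(131)), (345, np.int64(146)), (346, np.int64(244)), (347, np.int64(237)), (348, np.int64(156)), (349, np.int64(89)), (350, np.int64(53))]
0.0735 [333.63578646 199.53036295] [(316, np.int64(246)), (317, np.int64(246)), (318, np.int64(217)), (319, np.int64(192)), (320, np.int64(196)), (321, np.int64(200)), (322
[... 2737 characters left out ...]
, (204, np.int64(40)), (205, np.int64(42)), (206, np.int64(42)), (207, np.int64(42)), (208, np.int64(45)), (209, np.int64(46)), (210, np.int64(45)), (211, np.int64(46)), (212, np.int64(45)), (213, np.int64(47)), (214, np.int64(47)), (215, np.int64(45)), (216, np.int64(45)), (217, np.int64(47)), (218, np.int64(44)), (219, np.int64(47)), (220, np.int64(46)), (221, np.int64(46)), (222, np.int64(45)), (223, np.int64(46)), (224, np.int64(46))]
bar row 260: [114 122 124 126 124 123 125 123 123 116  98  68  48  44  40  44  44  43
  44  42  43  44  44  44  43  44  42  43  45  43  44  44  44  46  43  43
  45  45  44  44  44  44  43  43  42  44  42  41  45  64  92 115 122 124
 124 123 124 123 123 122]
```

The offset between wrench and TCP is negligible, so I'll descend onto bolt A.

Request:
{"method": "step_arm", "body": {
  "moves": [
    {"rx": 0,"ry": 0,"rz": 0,"dx": -0.5,"dy": 0.5,"dz": 38,"gripper": -1},
    {"rx": 0,"ry": 0,"rz": 0,"dx": 0,"dy": 0,"dz": 14,"gripper": -1},
    {"rx": 0,"ry": 0,"rz": 0,"dx": 0,"dy": 0,"dz": 5,"gripper": -1},
    {"rx": 0,"ry": 0,"rz": 0,"dx": 0,"dy": 0,"dz": 5,"gripper": -1},
    {"rx": 0,"ry": 0,"rz": 0,"dx": 0,"dy": 0,"dz": 5,"gripper": -1},
    {"rx": 0,"ry": 0,"rz": 0,"dx": 0,"dy": 0,"dz": 0,"gripper": -1}
  ]
}}

```text
clock: 6.95
tcp_pos: [0.5434, 0.0548, 0.1372]
orientation: [0.548, 3.092, 0.001]
contact_force: [0.1, -0.7, 2.5]
grip_width: 0.015
gripper_force: 70.0
```

Run:
```python
from h import *
o,Rm=state()
```

```text
t 6.95 tcp [543.4  54.8 137.2] xyaw 159.89 zdir [ 0.002  0.001 -1.   ] F [ 0.1 -0.7  2.5] M [-0.14  0.   -0.01] w 0.0150 gf 70 j7 1.18
```

Request:
{"method": "step_arm", "body": {
  "moves": [
    {"rx": 0,"ry": 0,"rz": 5,"dx": 0,"dy": 0,"dz": 0,"gripper": -1},
    {"rx": 0,"ry": 0,"rz": 0,"dx": 0,"dy": 0,"dz": 0,"gripper": -1}
  ]
}}

```text
clock: 7.2
tcp_pos: [0.5436, 0.0549, 0.1372]
orientation: [0.681, 3.064, 0.002]
contact_force: [1.2, -0.5, 3.6]
grip_width: 0.015
gripper_force: 70.1
```

```bash
python3 -c "from h import *;state()"
```

```text
t 7.20 tcp [543.6  54.9 137.2] xyaw 154.94 zdir [ 0.003  0.    -1.   ] F [ 1.2 -0.5  3.6] M [-0.04 -0.21 -0.11] w 0.0150 gf 70 j7 1.10
```

Request:
{"method": "step_arm", "body": {
  "moves": [
    {"rx": 0,"ry": 0,"rz": 5,"dx": 0,"dy": 0,"dz": 0,"gripper": -1},
    {"rx": 0,"ry": 0,"rz": 0,"dx": 0,"dy": 0,"dz": 0,"gripper": -1}
  ]
}}

```text
clock: 7.45
tcp_pos: [0.5438, 0.0547, 0.1372]
orientation: [0.812, 3.032, 0.001]
contact_force: [2.7, -2.3, 5.1]
grip_width: 0.0152
gripper_force: 70.4
```

```bash
python3 -c "from h import *;state()"
```

```text
t 7.45 tcp [543.8  54.7 137.2] xyaw 150.01 zdir [ 0.003  0.    -1.   ] F [ 2.7 -2.3  5.1] M [-0.25 -0.49 -0.06] w 0.0152 gf 70 j7 1.03
```

Request:
{"method": "step_arm", "body": {
  "moves": [
    {"rx": 0,"ry": 0,"rz": 5,"dx": 0,"dy": 0,"dz": 0,"gripper": -1},
    {"rx": 0,"ry": 0,"rz": 0,"dx": 0,"dy": 0,"dz": 0,"gripper": -1}
  ]
}}

```text
clock: 7.7
tcp_pos: [0.5437, 0.0546, 0.1372]
orientation: [0.944, 2.994, 0.001]
contact_force: [1.9, -0.4, 5.9]
grip_width: 0.0149
gripper_force: 70.5
```

```bash
python3 -c "from h import *;state()"
```

```text
t 7.70 tcp [543.7  54.6 137.2] xyaw 145.02 zdir [ 0.003  0.    -1.   ] F [ 1.9 -0.4  5.9] M [-0.29 -0.47 -0.07] w 0.0149 gf 70 j7 0.95
```

Request:
{"method": "step_arm", "body": {
  "moves": [
    {"rx": 0,"ry": 0,"rz": 4,"dx": 0,"dy": 0,"dz": 0,"gripper": -1},
    {"rx": 0,"ry": 0,"rz": 0,"dx": 0,"dy": 0,"dz": 0,"gripper": -1}
  ]
}}

```text
clock: 7.95
tcp_pos: [0.5437, 0.0546, 0.1372]
orientation: [1.047, 2.959, 0.002]
contact_force: [1.6, -1.9, 5.8]
grip_width: 0.0152
gripper_force: 70.5
```

```bash
python3 -c "from h import *;state()"
```

```text
t 7.95 tcp [543.7  54.6 137.2] xyaw 141.03 zdir [ 0.003  0.    -1.   ] F [ 1.6 -1.9  5.8] M [-0.35 -0.41 -0.  ] w 0.0152 gf 70 j7 0.90
```

Request:
{"method": "step_arm", "body": {
  "moves": [
    {"rx": 0,"ry": 0,"rz": 4,"dx": 0,"dy": 0,"dz": 0,"gripper": -1},
    {"rx": 0,"ry": 0,"rz": 0,"dx": 0,"dy": 0,"dz": 0,"gripper": -1}
  ]
}}

```text
clock: 8.2
tcp_pos: [0.5437, 0.0546, 0.1372]
orientation: [1.15, 2.921, 0.002]
contact_force: [1.7, -0.7, 6.3]
grip_width: 0.0148
gripper_force: 70.5
```

```bash
python3 -c "from h import *;state()"
```

```text
t 8.20 tcp [543.7  54.6 137.2] xyaw 137.03 zdir [ 0.003  0.    -1.   ] F [ 1.7 -0.7  6.3] M [-0.35 -0.38 -0.03] w 0.0148 gf 71 j7 0.84
```

Request:
{"method": "step_arm", "body": {
  "moves": [
    {"rx": 0,"ry": 0,"rz": 4,"dx": 0,"dy": 0,"dz": 0,"gripper": -1},
    {"rx": 0,"ry": 0,"rz": 0,"dx": 0,"dy": 0,"dz": 0,"gripper": -1}
  ]
}}

```text
clock: 8.45
tcp_pos: [0.5437, 0.0545, 0.1372]
orientation: [1.251, 2.879, 0.001]
contact_force: [1.6, -1.5, 6.2]
grip_width: 0.0146
gripper_force: 70.6
```

```bash
python3 -c "from h import *;state()"
```

```text
t 8.45 tcp [543.7  54.5 137.2] xyaw 133.04 zdir [ 0.003 -0.    -1.   ] F [ 1.6 -1.5  6.2] M [-0.38 -0.4   0.13] w 0.0146 gf 71 j7 0.78
```

Request:
{"method": "step_arm", "body": {
  "moves": [
    {"rx": 0,"ry": 0,"rz": 4,"dx": 0,"dy": 0,"dz": 0,"gripper": -1},
    {"rx": 0,"ry": 0,"rz": 0,"dx": 0,"dy": 0,"dz": 0,"gripper": -1}
  ]
}}

```text
clock: 8.7
tcp_pos: [0.5436, 0.0545, 0.1372]
orientation: [1.349, 2.835, 0.001]
contact_force: [1.8, -1.7, 7.0]
grip_width: 0.0149
gripper_force: 70.7
```

```bash
python3 -c "from h import *;state()"
```

```text
t 8.70 tcp [543.6  54.5 137.2] xyaw 129.10 zdir [ 0.002 -0.    -1.   ] F [ 1.8 -1.7  7. ] M [-0.43 -0.37  0.29] w 0.0149 gf 71 j7 0.72
```

Request:
{"method": "step_arm", "body": {
  "moves": [
    {"rx": 0,"ry": 0,"rz": 4,"dx": 0,"dy": 0,"dz": 0,"gripper": -1},
    {"rx": 0,"ry": 0,"rz": 0,"dx": 0,"dy": 0,"dz": 0,"gripper": -1}
  ]
}}

```text
clock: 8.95
tcp_pos: [0.5436, 0.0545, 0.1372]
orientation: [1.447, 2.786, 0.001]
contact_force: [1.2, -0.6, 6.9]
grip_width: 0.0152
gripper_force: 70.8
```

```bash
python3 -c "from h import *;state()"
```

```text
t 8.95 tcp [543.6  54.5 137.2] xyaw 125.10 zdir [ 0.002 -0.    -1.   ] F [ 1.2 -0.6  6.9] M [-0.41 -0.33  0.32] w 0.0152 gf 71 j7 0.66
```

Request:
{"method": "step_arm", "body": {
  "moves": [
    {"rx": 0,"ry": 0,"rz": 6,"dx": 0,"dy": 0,"dz": 0,"gripper": -1},
    {"rx": 0,"ry": 0,"rz": 0,"dx": 0,"dy": 0,"dz": 0,"gripper": -1}
  ]
}}

```text
clock: 9.2
tcp_pos: [0.5436, 0.0545, 0.1372]
orientation: [1.592, 2.706, 0.001]
contact_force: [0.8, -1.7, 7.4]
grip_width: 0.0148
gripper_force: 70.8
```

```bash
python3 -c "from h import *;state()"
```

```text
t 9.20 tcp [543.6  54.5 137.2] xyaw 119.07 zdir [ 0.002 -0.    -1.   ] F [ 0.8 -1.7  7.4] M [-0.42 -0.28  0.35] w 0.0148 gf 71 j7 0.57
```

Request:
{"method": "step_arm", "body": {
  "moves": [
    {"rx": 0,"ry": 0,"rz": 6,"dx": 0,"dy": 0,"dz": 0,"gripper": -1},
    {"rx": 0,"ry": 0,"rz": 0,"dx": 0,"dy": 0,"dz": 0,"gripper": -1}
  ]
}}

```text
clock: 9.45
tcp_pos: [0.5435, 0.0544, 0.1372]
orientation: [1.731, 2.619, 0.001]
contact_force: [0.4, -0.8, 6.8]
grip_width: 0.015
gripper_force: 70.8
```

```bash
python3 -c "from h import *;state()"
```

```text
t 9.45 tcp [543.5  54.4 137.2] xyaw 113.07 zdir [ 0.002 -0.    -1.   ] F [ 0.4 -0.8  6.8] M [-0.4  -0.23  0.3 ] w 0.0150 gf 71 j7 0.49
```

Request:
{"method": "step_arm", "body": {
  "moves": [
    {"rx": 0,"ry": 0,"rz": -4.8,"dx": 0,"dy": 0,"dz": 0,"gripper": -1},
    {"rx": 0,"ry": 0,"rz": -4.9,"dx": 0,"dy": 0,"dz": 0,"gripper": -1},
    {"rx": 0,"ry": 0,"rz": 0,"dx": 0,"dy": 0,"dz": 0,"gripper": -1}
  ]
}}

```text
clock: 9.82
tcp_pos: [0.5434, 0.0545, 0.1372]
orientation: [1.503, 2.757, 0.002]
contact_force: [0.9, -1.3, 6.5]
grip_width: 0.0151
gripper_force: 70.7
```

```bash
python3 -c "from h import *;state()"
```

```text
t 9.82 tcp [543.4  54.5 137.2] xyaw 122.82 zdir [ 0.002  0.    -1.   ] F [ 0.9 -1.3  6.5] M [-0.29 -0.22  0.06] w 0.0151 gf 71 j7 0.63
```

Request:
{"method": "step_arm", "body": {
  "moves": [
    {"rx": 0,"ry": 0,"rz": 0,"dx": 0,"dy": 0,"dz": -10,"gripper": -1},
    {"rx": 0,"ry": 0,"rz": 0,"dx": 0,"dy": 0,"dz": -20,"gripper": -1},
    {"rx": 0,"ry": 0,"rz": 0,"dx": 1.8,"dy": 32.2,"dz": 0,"gripper": -1},
    {"rx": 0,"ry": 0,"rz": 0,"dx": 1.8,"dy": 32.2,"dz": 0,"gripper": -1},
    {"rx": 0,"ry": 0,"rz": 0,"dx": 1.7,"dy": 32.2,"dz": 0,"gripper": -1},
    {"rx": 0,"ry": 0,"rz": -10,"dx": 0,"dy": 0,"dz": 0,"gripper": -1},
    {"rx": 0,"ry": 0,"rz": -10,"dx": 0,"dy": 0,"dz": 0,"gripper": -1},
    {"rx": 0,"ry": 0,"rz": -10,"dx": 0,"dy": 0,"dz": 0,"gripper": -1},
    {"rx": 0,"ry": 0,"rz": 0,"dx": 0,"dy": 0,"dz": 0,"gripper": -1},
    {"rx": 0,"ry": 0,"rz": 0,"dx": 0,"dy": 0,"dz": 0,"gripper": -1}
  ]
}}

```text
clock: 11.08
tcp_pos: [0.6205, 0.1112, 0.1661]
orientation: [-0.748, -3.05, 0.0]
contact_force: [0.0, -0.0, -2.1]
grip_width: 0.015
gripper_force: 69.4
```

```bash
python3 -c "
from h import *
o,Rm=state();print(Rm.T@(np.array([.6218,.1113,.1372])-o['tcp_pos'])*1000)"
```

```text
t 11.07 tcp [620.5 111.2 166.1] xyaw 152.44 zdir [-0.001 -0.    -1.   ] F [ 0.  -0.  -2.1] M [0.03 0.03 0.03] w 0.0150 gf 69 j7 0.99
[-1.13480969  0.69446387 28.93125053]
```

Request:
{"method": "step_arm", "body": {
  "moves": [
    {"rx": 0,"ry": 0,"rz": 0,"dx": -1,"dy": 0.5,"dz": 14,"gripper": -1},
    {"rx": 0,"ry": 0,"rz": 0,"dx": 0,"dy": 0,"dz": 5,"gripper": -1},
    {"rx": 0,"ry": 0,"rz": 0,"dx": 0,"dy": 0,"dz": 5,"gripper": -1},
    {"rx": 0,"ry": 0,"rz": 0,"dx": 0,"dy": 0,"dz": 5,"gripper": -1},
    {"rx": 0,"ry": 0,"rz": 0,"dx": 0,"dy": 0,"dz": 0,"gripper": -1}
  ]
}}

```text
clock: 11.7
tcp_pos: [0.6224, 0.1112, 0.1374]
orientation: [0.744, 3.052, 0.0]
contact_force: [-0.4, -0.2, -0.7]
grip_width: 0.0149
gripper_force: 69.5
```

```bash
python3 -c "from h import *;state()"
```

```text
t 11.70 tcp [622.4 111.2 137.4] xyaw 152.59 zdir [ 0.  0. -1.] F [-0.4 -0.2 -0.7] M [-0.02 -0.1   0.04] w 0.0149 gf 69 j7 1.01
```

Request:
{"method": "step_arm", "body": {
  "moves": [
    {"rx": 0,"ry": 0,"rz": 7,"dx": 0,"dy": 0,"dz": 0,"gripper": -1},
    {"rx": 0,"ry": 0,"rz": 0,"dx": 0,"dy": 0,"dz": 0,"gripper": -1}
  ]
}}

```text
clock: 11.95
tcp_pos: [0.6222, 0.1107, 0.1373]
orientation: [0.928, 3.001, -0.001]
contact_force: [0.2, -0.8, -0.7]
grip_width: 0.0145
gripper_force: 69.5
```

```bash
python3 -c "from h import *;state()"
```

```text
t 11.95 tcp [622.2 110.7 137.3] xyaw 145.63 zdir [ 0.    -0.001 -1.   ] F [ 0.2 -0.8 -0.7] M [-0.51  0.07  0.03] w 0.0145 gf 70 j7 0.91
```

Request:
{"method": "step_arm", "body": {
  "moves": [
    {"rx": 0,"ry": 0,"rz": 4,"dx": 0,"dy": 0,"dz": 0,"gripper": -1},
    {"rx": 0,"ry": 0,"rz": 0,"dx": 0,"dy": 0,"dz": 0,"gripper": -1}
  ]
}}

```text
clock: 12.2
tcp_pos: [0.6222, 0.1107, 0.1373]
orientation: [1.03, 2.968, -0.001]
contact_force: [0.5, -2.7, -1.3]
grip_width: 0.015
gripper_force: 69.6
```

```bash
python3 -c "from h import *;state()"
```

```text
t 12.20 tcp [622.2 110.7 137.3] xyaw 141.73 zdir [ 0.    -0.001 -1.   ] F [ 0.5 -2.7 -1.3] M [-0.55  0.07  0.04] w 0.0150 gf 70 j7 0.85
```

Request:
{"method": "step_arm", "body": {
  "moves": [
    {"rx": 0,"ry": 0,"rz": 4,"dx": 0,"dy": 0,"dz": 0,"gripper": -1},
    {"rx": 0,"ry": 0,"rz": 0,"dx": 0,"dy": 0,"dz": 0,"gripper": -1}
  ]
}}

```text
clock: 12.45
tcp_pos: [0.6222, 0.1107, 0.1373]
orientation: [1.132, 2.93, -0.001]
contact_force: [-0.9, -2.7, -0.8]
grip_width: 0.0149
gripper_force: 69.6
```

```bash
python3 -c "from h import *;state()"
```

```text
t 12.45 tcp [622.2 110.7 137.3] xyaw 137.74 zdir [ 0.    -0.001 -1.   ] F [-0.9 -2.7 -0.8] M [-0.67  0.01  0.08] w 0.0149 gf 70 j7 0.79
```

Request:
{"method": "step_arm", "body": {
  "moves": [
    {"rx": 0,"ry": 0,"rz": 4,"dx": 0,"dy": 0,"dz": 0,"gripper": -1},
    {"rx": 0,"ry": 0,"rz": 0,"dx": 0,"dy": 0,"dz": 0,"gripper": -1}
  ]
}}

```text
clock: 12.7
tcp_pos: [0.6221, 0.1107, 0.1373]
orientation: [1.234, 2.889, -0.001]
contact_force: [-1.1, -2.7, 0.2]
grip_width: 0.0151
gripper_force: 69.7
```

```bash
python3 -c "from h import *;state()"
```

```text
t 12.70 tcp [622.1 110.7 137.3] xyaw 133.76 zdir [ 0.    -0.001 -1.   ] F [-1.1 -2.7  0.2] M [-0.84  0.07  0.1 ] w 0.0151 gf 70 j7 0.73
```

Request:
{"method": "step_arm", "body": {
  "moves": [
    {"rx": 0,"ry": 0,"rz": 4,"dx": 0,"dy": 0,"dz": 0,"gripper": -1},
    {"rx": 0,"ry": 0,"rz": 0,"dx": 0,"dy": 0,"dz": 0,"gripper": -1}
  ]
}}

```text
clock: 12.95
tcp_pos: [0.6221, 0.1108, 0.1373]
orientation: [1.333, 2.845, -0.001]
contact_force: [-0.5, -4.1, 0.9]
grip_width: 0.0147
gripper_force: 69.9
```

```bash
python3 -c "from h import *;state()"
```

```text
t 12.95 tcp [622.1 110.8 137.3] xyaw 129.79 zdir [-0.    -0.001 -1.   ] F [-0.5 -4.1  0.9] M [-0.98  0.18  0.32] w 0.0147 gf 70 j7 0.68
```

Request:
{"method": "step_arm", "body": {
  "moves": [
    {"rx": 0,"ry": 0,"rz": 4,"dx": 0,"dy": 0,"dz": 0,"gripper": -1},
    {"rx": 0,"ry": 0,"rz": 0,"dx": 0,"dy": 0,"dz": 0,"gripper": -1}
  ]
}}

```text
clock: 13.2
tcp_pos: [0.6221, 0.1108, 0.1373]
orientation: [1.432, 2.796, -0.001]
contact_force: [-0.9, -3.1, 0.6]
grip_width: 0.0152
gripper_force: 70.0
```

```bash
python3 -c "from h import *;state()"
```

```text
t 13.20 tcp [622.1 110.8 137.3] xyaw 125.78 zdir [-0.    -0.001 -1.   ] F [-0.9 -3.1  0.6] M [-1.1   0.27  0.38] w 0.0152 gf 70 j7 0.62
```

Request:
{"method": "step_arm", "body": {
  "moves": [
    {"rx": 0,"ry": 0,"rz": 4,"dx": 0,"dy": 0,"dz": 0,"gripper": -1},
    {"rx": 0,"ry": 0,"rz": 0,"dx": 0,"dy": 0,"dz": 0,"gripper": -1}
  ]
}}

```text
clock: 13.45
tcp_pos: [0.6221, 0.1108, 0.1373]
orientation: [1.529, 2.744, -0.001]
contact_force: [-0.3, -4.0, 0.8]
grip_width: 0.0151
gripper_force: 70.0
```

```bash
python3 -c "from h import *;state()"
```

```text
t 13.45 tcp [622.1 110.8 137.3] xyaw 121.76 zdir [-0.    -0.001 -1.   ] F [-0.3 -4.   0.8] M [-1.18  0.3   0.38] w 0.0151 gf 70 j7 0.56
```

Request:
{"method": "step_arm", "body": {
  "moves": [
    {"rx": 0,"ry": 0,"rz": 4.5,"dx": 0,"dy": 0,"dz": 0,"gripper": -1},
    {"rx": 0,"ry": 0,"rz": 4.5,"dx": 0,"dy": 0,"dz": 0,"gripper": -1},
    {"rx": 0,"ry": 0,"rz": 0,"dx": 0,"dy": 0,"dz": 0,"gripper": -1}
  ]
}}

```text
clock: 13.82
tcp_pos: [0.622, 0.1108, 0.1373]
orientation: [1.739, 2.616, -0.001]
contact_force: [-1.0, -5.0, 2.1]
grip_width: 0.0147
gripper_force: 70.1
```

```bash
python3 -c "from h import *;state()"
```

```text
t 13.82 tcp [622.  110.8 137.3] xyaw 112.77 zdir [-0.    -0.001 -1.   ] F [-1.  -5.   2.1] M [-1.24  0.39  0.31] w 0.0147 gf 70 j7 0.43
```

Request:
{"method": "step_arm", "body": {
  "moves": [
    {"rx": 0,"ry": 0,"rz": -5.2,"dx": 0,"dy": 0,"dz": 0,"gripper": -1},
    {"rx": 0,"ry": 0,"rz": -5.2,"dx": 0,"dy": 0,"dz": 0,"gripper": -1},
    {"rx": 0,"ry": 0,"rz": 0,"dx": 0,"dy": 0,"dz": 0,"gripper": -1}
  ]
}}

```text
clock: 14.2
tcp_pos: [0.6222, 0.1116, 0.1373]
orientation: [-1.497, -2.762, -0.002]
contact_force: [-0.8, -2.6, 0.5]
grip_width: 0.0147
gripper_force: 69.7
```

```bash
python3 -c "
from h import *
o,Rm=state();print(Rm.T@(np.array([.5543,.1215,.1372])-o['tcp_pos'])*1000)"
```

```text
t 14.20 tcp [622.2 111.6 137.3] xyaw 123.08 zdir [ 0.     0.001 -1.   ] F [-0.8 -2.6  0.5] M [-0.69  0.09  0.09] w 0.0147 gf 70 j7 0.58
[ 45.35977003 -51.52270656   0.11710993]
```

Request:
{"method": "step_arm", "body": {
  "moves": [
    {"rx": 0,"ry": 0,"rz": 0,"dx": 0,"dy": 0,"dz": -10,"gripper": -1},
    {"rx": 0,"ry": 0,"rz": 0,"dx": 0,"dy": 0,"dz": -20,"gripper": -1},
    {"rx": 0,"ry": 0,"rz": 0,"dx": 22.7,"dy": -25.7,"dz": 0,"gripper": -1},
    {"rx": 0,"ry": 0,"rz": 0,"dx": 22.7,"dy": -25.7,"dz": 0,"gripper": -1},
    {"rx": 0,"ry": 0,"rz": -7.2,"dx": 0,"dy": 0,"dz": 0,"gripper": -1},
    {"rx": 0,"ry": 0,"rz": -7.2,"dx": 0,"dy": 0,"dz": 0,"gripper": -1},
    {"rx": 0,"ry": 0,"rz": -7.2,"dx": 0,"dy": 0,"dz": 0,"gripper": -1},
    {"rx": 0,"ry": 0,"rz": 0,"dx": 0,"dy": 0,"dz": 0,"gripper": -1},
    {"rx": 0,"ry": 0,"rz": 0,"dx": 0,"dy": 0,"dz": 0,"gripper": -1}
  ]
}}

```text
clock: 15.32
tcp_pos: [0.5546, 0.1217, 0.168]
orientation: [0.958, 2.991, 0.002]
contact_force: [-0.4, -0.4, -0.8]
grip_width: 0.0146
gripper_force: 69.3
```

```bash
python3 -c "
from h import *
o,Rm=state();print(Rm.T@(np.array([.5543,.1215,.1372])-o['tcp_pos'])*1000)"
```

```text
t 15.32 tcp [554.6 121.7 168. ] xyaw 144.47 zdir [ 0.001  0.001 -1.   ] F [-0.4 -0.4 -0.8] M [-0.02  0.   -0.01] w 0.0146 gf 69 j7 0.82
[ 0.11432529 -0.32699489 30.82384157]
```

Request:
{"method": "step_arm", "body": {
  "moves": [
    {"rx": 0,"ry": 0,"rz": 0,"dx": 0,"dy": 0,"dz": 15,"gripper": -1},
    {"rx": 0,"ry": 0,"rz": 0,"dx": 0,"dy": 0,"dz": 5,"gripper": -1},
    {"rx": 0,"ry": 0,"rz": 0,"dx": 0,"dy": 0,"dz": 5,"gripper": -1},
    {"rx": 0,"ry": 0,"rz": 0,"dx": 0,"dy": 0,"dz": 5.5,"gripper": -1},
    {"rx": 0,"ry": 0,"rz": 0,"dx": 0,"dy": 0,"dz": 0,"gripper": -1}
  ]
}}

```text
clock: 15.95
tcp_pos: [0.5547, 0.1213, 0.1373]
orientation: [0.956, 2.992, 0.001]
contact_force: [-1.0, -0.1, 4.1]
grip_width: 0.0152
gripper_force: 70.1
```

```bash
python3 -c "from h import *;state()"
```

```text
t 15.95 tcp [554.7 121.3 137.3] xyaw 144.58 zdir [ 0.  0. -1.] F [-1.  -0.1  4.1] M [-0.15  0.35  0.05] w 0.0152 gf 70 j7 0.85
```

Request:
{"method": "step_arm", "body": {
  "moves": [
    {"rx": 0,"ry": 0,"rz": 7,"dx": 0,"dy": 0,"dz": 0,"gripper": -1},
    {"rx": 0,"ry": 0,"rz": 0,"dx": 0,"dy": 0,"dz": 0,"gripper": -1}
  ]
}}

```text
clock: 16.2
tcp_pos: [0.555, 0.1213, 0.1373]
orientation: [1.135, 2.928, 0.001]
contact_force: [-0.6, -0.4, 2.5]
grip_width: 0.0153
gripper_force: 70.0
```

```bash
python3 -c "from h import *;state()"
```

```text
t 16.20 tcp [555.  121.3 137.3] xyaw 137.63 zdir [ 0.002  0.    -1.   ] F [-0.6 -0.4  2.5] M [-0.09 -0.07 -0.01] w 0.0153 gf 70 j7 0.74
```

Request:
{"method": "step_arm", "body": {
  "moves": [
    {"rx": 0,"ry": 0,"rz": 4,"dx": 0,"dy": 0,"dz": 0,"gripper": -1},
    {"rx": 0,"ry": 0,"rz": 0,"dx": 0,"dy": 0,"dz": 0,"gripper": -1}
  ]
}}

```text
clock: 16.45
tcp_pos: [0.555, 0.1213, 0.1372]
orientation: [1.233, 2.888, 0.001]
contact_force: [-0.1, -0.6, 4.2]
grip_width: 0.0151
gripper_force: 70.2
```

```bash
python3 -c "from h import *;state()"
```

```text
t 16.45 tcp [555.  121.3 137.2] xyaw 133.74 zdir [ 0.001  0.    -1.   ] F [-0.1 -0.6  4.2] M [-0.14 -0.08  0.06] w 0.0151 gf 70 j7 0.69
```

Request:
{"method": "step_arm", "body": {
  "moves": [
    {"rx": 0,"ry": 0,"rz": 4,"dx": 0,"dy": 0,"dz": 0,"gripper": -1},
    {"rx": 0,"ry": 0,"rz": 0,"dx": 0,"dy": 0,"dz": 0,"gripper": -1}
  ]
}}

```text
clock: 16.7
tcp_pos: [0.5549, 0.1213, 0.1372]
orientation: [1.332, 2.844, 0.001]
contact_force: [1.1, -1.1, 5.6]
grip_width: 0.0149
gripper_force: 70.5
```

```bash
python3 -c "from h import *;state()"
```

```text
t 16.70 tcp [554.9 121.3 137.2] xyaw 129.80 zdir [ 0.001 -0.    -1.   ] F [ 1.1 -1.1  5.6] M [-0.22 -0.18  0.33] w 0.0149 gf 71 j7 0.63
```

Request:
{"method": "step_arm", "body": {
  "moves": [
    {"rx": 0,"ry": 0,"rz": 4,"dx": 0,"dy": 0,"dz": 0,"gripper": -1},
    {"rx": 0,"ry": 0,"rz": 0,"dx": 0,"dy": 0,"dz": 0,"gripper": -1}
  ]
}}

```text
clock: 16.95
tcp_pos: [0.5548, 0.1213, 0.1372]
orientation: [1.431, 2.795, 0.001]
contact_force: [0.8, -0.4, 4.9]
grip_width: 0.015
gripper_force: 70.6
```

```bash
python3 -c "from h import *;state()"
```

```text
t 16.95 tcp [554.8 121.3 137.2] xyaw 125.78 zdir [ 0.001 -0.    -1.   ] F [ 0.8 -0.4  4.9] M [-0.24 -0.1   0.37] w 0.0150 gf 71 j7 0.57
```

Request:
{"method": "step_arm", "body": {
  "moves": [
    {"rx": 0,"ry": 0,"rz": 6.6,"dx": 0,"dy": 0,"dz": 0,"gripper": -1},
    {"rx": 0,"ry": 0,"rz": 6.6,"dx": 0,"dy": 0,"dz": 0,"gripper": -1},
    {"rx": 0,"ry": 0,"rz": 0,"dx": 0,"dy": 0,"dz": 0,"gripper": -1}
  ]
}}

```text
clock: 17.32
tcp_pos: [0.5548, 0.1212, 0.1372]
orientation: [1.744, 2.612, 0.001]
contact_force: [-0.4, -0.2, 6.0]
grip_width: 0.0153
gripper_force: 70.6
```

```bash
python3 -c "from h import *;state()"
```

```text
t 17.32 tcp [554.8 121.2 137.2] xyaw 112.54 zdir [ 0.001 -0.    -1.   ] F [-0.4 -0.2  6. ] M [-0.19 -0.03  0.34] w 0.0153 gf 71 j7 0.38
```

Request:
{"method": "step_arm", "body": {
  "moves": [
    {"rx": 0,"ry": 0,"rz": -5,"dx": 0,"dy": 0,"dz": 0,"gripper": -1},
    {"rx": 0,"ry": 0,"rz": -5,"dx": 0,"dy": 0,"dz": 0,"gripper": -1},
    {"rx": 0,"ry": 0,"rz": 0,"dx": 0,"dy": 0,"dz": 0,"gripper": -1}
  ]
}}

```text
clock: 17.7
tcp_pos: [0.5548, 0.1213, 0.1372]
orientation: [1.511, 2.754, 0.002]
contact_force: [1.0, -0.6, 6.4]
grip_width: 0.0152
gripper_force: 70.5
```

```bash
python3 -c "from h import *;state()"
```

```text
t 17.70 tcp [554.8 121.3 137.2] xyaw 122.50 zdir [ 0.001  0.001 -1.   ] F [ 1.  -0.6  6.4] M [-0.16 -0.06  0.06] w 0.0152 gf 70 j7 0.52
```

Request:
{"method": "step_arm", "body": {
  "moves": [
    {"rx": 0,"ry": 0,"rz": 0,"dx": 0,"dy": 0,"dz": -10,"gripper": -1},
    {"rx": 0,"ry": 0,"rz": 0,"dx": 0,"dy": 0,"dz": -20,"gripper": -1},
    {"rx": 0,"ry": 0,"rz": 0,"dx": -31.7,"dy": 1.8,"dz": 0,"gripper": -1},
    {"rx": 0,"ry": 0,"rz": 0,"dx": -31.7,"dy": 1.8,"dz": 0,"gripper": -1},
    {"rx": 0,"ry": 0,"rz": 0,"dx": -31.7,"dy": 1.8,"dz": 0,"gripper": -1},
    {"rx": 0,"ry": 0,"rz": -9.1,"dx": 0,"dy": 0,"dz": 0,"gripper": -1},
    {"rx": 0,"ry": 0,"rz": -9.1,"dx": 0,"dy": 0,"dz": 0,"gripper": -1},
    {"rx": 0,"ry": 0,"rz": -9.1,"dx": 0,"dy": 0,"dz": 0,"gripper": -1},
    {"rx": 0,"ry": 0,"rz": -9.1,"dx": 0,"dy": 0,"dz": 0,"gripper": -1},
    {"rx": 0,"ry": 0,"rz": 0,"dx": 0,"dy": 0,"dz": 0,"gripper": -1},
    {"rx": 0,"ry": 0,"rz": 0,"dx": 0,"dy": 0,"dz": 0,"gripper": -1}
  ]
}}

```text
clock: 19.08
tcp_pos: [0.6094, 0.0438, 0.1666]
orientation: [-0.582, -3.086, 0.0]
contact_force: [-0.9, -0.2, -1.6]
grip_width: 0.0149
gripper_force: 69.3
```

```bash
python3 -c "
from h import *
o,Rm=state();print(Rm.T@(np.array([.6107,.0438,.1372])-o['tcp_pos'])*1000)"
```

```text
t 19.07 tcp [609.4  43.8 166.6] xyaw 158.62 zdir [-0.001 -0.    -1.   ] F [-0.9 -0.2 -1.6] M [-0.05  0.01 -0.01] w 0.0149 gf 69 j7 1.20
[-1.23374376  0.45467297 29.40633628]
```

Request:
{"method": "step_arm", "body": {
  "moves": [
    {"rx": 0,"ry": 0,"rz": 0,"dx": -1,"dy": 0.3,"dz": 14,"gripper": -1},
    {"rx": 0,"ry": 0,"rz": 0,"dx": 0,"dy": 0,"dz": 5,"gripper": -1},
    {"rx": 0,"ry": 0,"rz": 0,"dx": 0,"dy": 0,"dz": 5,"gripper": -1},
    {"rx": 0,"ry": 0,"rz": 0,"dx": 0,"dy": 0,"dz": 5.5,"gripper": -1},
    {"rx": 0,"ry": 0,"rz": 0,"dx": 0,"dy": 0,"dz": 0,"gripper": -1}
  ]
}}

```text
clock: 19.7
tcp_pos: [0.6111, 0.0438, 0.1373]
orientation: [0.578, 3.087, 0.0]
contact_force: [0.8, 0.8, 0.1]
grip_width: 0.0147
gripper_force: 69.5
```

```bash
python3 -c "from h import *;state()"
```

```text
t 19.70 tcp [611.1  43.8 137.3] xyaw 158.78 zdir [ 0.  0. -1.] F [0.8 0.8 0.1] M [-0.   -0.11 -0.01] w 0.0147 gf 70 j7 1.22
```

Request:
{"method": "step_arm", "body": {
  "moves": [
    {"rx": 0,"ry": 0,"rz": 7,"dx": 0,"dy": 0,"dz": 0,"gripper": -1},
    {"rx": 0,"ry": 0,"rz": 0,"dx": 0,"dy": 0,"dz": 0,"gripper": -1}
  ]
}}

```text
clock: 19.95
tcp_pos: [0.611, 0.0438, 0.1373]
orientation: [0.764, 3.047, -0.0]
contact_force: [-0.2, -0.2, -1.1]
grip_width: 0.0148
gripper_force: 69.5
```

```bash
python3 -c "from h import *;state()"
```

```text
t 19.95 tcp [611.   43.8 137.3] xyaw 151.84 zdir [ 0. -0. -1.] F [-0.2 -0.2 -1.1] M [-0.13 -0.08  0.  ] w 0.0148 gf 69 j7 1.12
```

Request:
{"method": "step_arm", "body": {
  "moves": [
    {"rx": 0,"ry": 0,"rz": 4,"dx": 0,"dy": 0,"dz": 0,"gripper": -1},
    {"rx": 0,"ry": 0,"rz": 0,"dx": 0,"dy": 0,"dz": 0,"gripper": -1}
  ]
}}

```text
clock: 20.2
tcp_pos: [0.6111, 0.0436, 0.1374]
orientation: [0.867, 3.019, -0.0]
contact_force: [0.6, -1.9, -0.2]
grip_width: 0.015
gripper_force: 69.5
```

```bash
python3 -c "from h import *;state()"
```

```text
t 20.20 tcp [611.1  43.6 137.4] xyaw 147.94 zdir [ 0.001 -0.    -1.   ] F [ 0.6 -1.9 -0.2] M [-0.22 -0.23  0.03] w 0.0150 gf 69 j7 1.06
```

Request:
{"method": "step_arm", "body": {
  "moves": [
    {"rx": 0,"ry": 0,"rz": 4,"dx": 0,"dy": 0,"dz": 0,"gripper": -1},
    {"rx": 0,"ry": 0,"rz": 0,"dx": 0,"dy": 0,"dz": 0,"gripper": -1}
  ]
}}

```text
clock: 20.45
tcp_pos: [0.611, 0.0436, 0.1373]
orientation: [0.972, 2.987, -0.0]
contact_force: [0.6, -1.3, -0.7]
grip_width: 0.0153
gripper_force: 69.5
```

```bash
python3 -c "from h import *;state()"
```

```text
t 20.45 tcp [611.   43.6 137.3] xyaw 143.95 zdir [ 0. -0. -1.] F [ 0.6 -1.3 -0.7] M [-0.28 -0.24  0.06] w 0.0153 gf 69 j7 1.00
```

Request:
{"method": "step_arm", "body": {
  "moves": [
    {"rx": 0,"ry": 0,"rz": 4,"dx": 0,"dy": 0,"dz": 0,"gripper": -1},
    {"rx": 0,"ry": 0,"rz": 0,"dx": 0,"dy": 0,"dz": 0,"gripper": -1}
  ]
}}

```text
clock: 20.7
tcp_pos: [0.611, 0.0436, 0.1374]
orientation: [1.075, 2.951, -0.0]
contact_force: [0.5, -1.1, -1.3]
grip_width: 0.015
gripper_force: 69.5
```

```bash
python3 -c "from h import *;state()"
```

```text
t 20.70 tcp [611.   43.6 137.4] xyaw 139.96 zdir [ 0. -0. -1.] F [ 0.5 -1.1 -1.3] M [-0.38 -0.25  0.06] w 0.0150 gf 69 j7 0.94
```

Request:
{"method": "step_arm", "body": {
  "moves": [
    {"rx": 0,"ry": 0,"rz": 4,"dx": 0,"dy": 0,"dz": 0,"gripper": -1},
    {"rx": 0,"ry": 0,"rz": 0,"dx": 0,"dy": 0,"dz": 0,"gripper": -1}
  ]
}}

```text
clock: 20.95
tcp_pos: [0.6109, 0.0436, 0.1373]
orientation: [1.178, 2.912, -0.0]
contact_force: [0.0, -1.5, -1.3]
grip_width: 0.0147
gripper_force: 69.5
```

```bash
python3 -c "from h import *;state()"
```

```text
t 20.95 tcp [610.9  43.6 137.3] xyaw 135.96 zdir [ 0. -0. -1.] F [ 0.  -1.5 -1.3] M [-0.45 -0.25 -0.  ] w 0.0147 gf 70 j7 0.88
```

Request:
{"method": "step_arm", "body": {
  "moves": [
    {"rx": 0,"ry": 0,"rz": 4,"dx": 0,"dy": 0,"dz": 0,"gripper": -1},
    {"rx": 0,"ry": 0,"rz": 0,"dx": 0,"dy": 0,"dz": 0,"gripper": -1}
  ]
}}

```text
clock: 21.2
tcp_pos: [0.6109, 0.0436, 0.1373]
orientation: [1.278, 2.87, -0.001]
contact_force: [0.1, -1.5, 0.3]
grip_width: 0.0152
gripper_force: 69.6
```

```bash
python3 -c "from h import *;state()"
```

```text
t 21.20 tcp [610.9  43.6 137.3] xyaw 131.99 zdir [ 0.    -0.001 -1.   ] F [ 0.1 -1.5  0.3] M [-0.56 -0.22  0.25] w 0.0152 gf 70 j7 0.83
```

Request:
{"method": "step_arm", "body": {
  "moves": [
    {"rx": 0,"ry": 0,"rz": 4,"dx": 0,"dy": 0,"dz": 0,"gripper": -1},
    {"rx": 0,"ry": 0,"rz": 0,"dx": 0,"dy": 0,"dz": 0,"gripper": -1}
  ]
}}

```text
clock: 21.45
tcp_pos: [0.6109, 0.0436, 0.1374]
orientation: [1.377, 2.823, -0.001]
contact_force: [0.3, -2.3, -0.2]
grip_width: 0.0152
gripper_force: 69.8
```

```bash
python3 -c "from h import *;state()"
```

```text
t 21.45 tcp [610.9  43.6 137.4] xyaw 128.00 zdir [ 0. -0. -1.] F [ 0.3 -2.3 -0.2] M [-0.66 -0.14  0.41] w 0.0152 gf 70 j7 0.77
```

Request:
{"method": "step_arm", "body": {
  "moves": [
    {"rx": 0,"ry": 0,"rz": 7.6,"dx": 0,"dy": 0,"dz": 0,"gripper": -1},
    {"rx": 0,"ry": 0,"rz": 7.6,"dx": 0,"dy": 0,"dz": 0,"gripper": -1},
    {"rx": 0,"ry": 0,"rz": 0,"dx": 0,"dy": 0,"dz": 0,"gripper": -1}
  ]
}}

```text
clock: 21.82
tcp_pos: [0.6108, 0.0436, 0.1374]
orientation: [1.738, 2.617, -0.001]
contact_force: [0.8, -3.1, 0.4]
grip_width: 0.0152
gripper_force: 69.9
```

```bash
python3 -c "from h import *;state()"
```

```text
t 21.82 tcp [610.8  43.6 137.4] xyaw 112.81 zdir [-0.    -0.001 -1.   ] F [ 0.8 -3.1  0.4] M [-0.69 -0.01  0.32] w 0.0152 gf 70 j7 0.55
```

Request:
{"method": "step_arm", "body": {
  "moves": [
    {"rx": 0,"ry": 0,"rz": -5.4,"dx": 0,"dy": 0,"dz": 0,"gripper": -1},
    {"rx": 0,"ry": 0,"rz": -5.3,"dx": 0,"dy": 0,"dz": 0,"gripper": -1},
    {"rx": 0,"ry": 0,"rz": 0,"dx": 0,"dy": 0,"dz": 0,"gripper": -1}
  ]
}}

```text
clock: 22.2
tcp_pos: [0.6107, 0.0441, 0.1373]
orientation: [-1.488, -2.766, -0.001]
contact_force: [0.4, -0.9, -0.8]
grip_width: 0.0149
gripper_force: 69.5
```

```bash
python3 -c "
from h import *
o,Rm=state();print(Rm.T@(np.array([.5435,.0546,.1372])-o['tcp_pos'])*1000)"
```

```text
t 22.20 tcp [610.7  44.1 137.3] xyaw 123.43 zdir [-0.     0.001 -1.   ] F [ 0.4 -0.9 -0.8] M [-0.14 -0.01  0.03] w 0.0149 gf 70 j7 0.70
[ 45.7556989 -50.2998645   0.1404465]
```

Request:
{"method": "step_arm", "body": {
  "moves": [
    {"rx": 0,"ry": 0,"rz": 0,"dx": 0,"dy": 0,"dz": -10,"gripper": -1},
    {"rx": 0,"ry": 0,"rz": 0,"dx": 0,"dy": 0,"dz": -20,"gripper": -1},
    {"rx": 0,"ry": 0,"rz": 0,"dx": 22.9,"dy": -25.1,"dz": 0,"gripper": -1},
    {"rx": 0,"ry": 0,"rz": 0,"dx": 22.9,"dy": -25.1,"dz": 0,"gripper": -1},
    {"rx": 0,"ry": 0,"rz": 0.5,"dx": 0,"dy": 0,"dz": 0,"gripper": -1},
    {"rx": 0,"ry": 0,"rz": 0,"dx": 0,"dy": 0,"dz": 0,"gripper": -1}
  ]
}}

```text
clock: 22.95
tcp_pos: [0.5449, 0.0549, 0.1685]
orientation: [1.503, 2.757, 0.003]
contact_force: [0.2, -0.3, -2.0]
grip_width: 0.015
gripper_force: 69.4
```

```bash
python3 -c "
from h import *
o,Rm=state();print(Rm.T@(np.array([.5435,.0546,.1372])-o['tcp_pos'])*1000)"
```

```text
t 22.95 tcp [544.9  54.9 168.5] xyaw 122.82 zdir [ 0.002  0.001 -1.   ] F [ 0.2 -0.3 -2. ] M [-0.08 -0.   -0.02] w 0.0150 gf 69 j7 0.62
[ 0.46030725 -1.39542677 31.33258473]
```

Request:
{"method": "step_arm", "body": {
  "moves": [
    {"rx": 0,"ry": 0,"rz": 0,"dx": 0.5,"dy": -1.2,"dz": 15,"gripper": -1},
    {"rx": 0,"ry": 0,"rz": 0,"dx": 0,"dy": 0,"dz": 5,"gripper": -1},
    {"rx": 0,"ry": 0,"rz": 0,"dx": 0,"dy": 0,"dz": 5,"gripper": -1},
    {"rx": 0,"ry": 0,"rz": 0,"dx": 0,"dy": 0,"dz": 6.5,"gripper": -1},
    {"rx": 0,"ry": 0,"rz": 0,"dx": 0,"dy": 0,"dz": 0,"gripper": -1}
  ]
}}

```text
clock: 23.58
tcp_pos: [0.5433, 0.0541, 0.1371]
orientation: [1.504, 2.758, 0.002]
contact_force: [-4.0, -0.4, 13.9]
grip_width: 0.015
gripper_force: 71.7
```

```bash
python3 -c "from h import *;state()"
```

```text
t 23.57 tcp [543.3  54.1 137.1] xyaw 122.77 zdir [ 0.001  0.001 -1.   ] F [-4.  -0.4 13.9] M [-0.13  1.03  0.01] w 0.0150 gf 72 j7 0.65
```

Request:
{"method": "step_arm", "body": {
  "moves": [
    {"rx": 0,"ry": 0,"rz": 7,"dx": 0,"dy": 0,"dz": 0,"gripper": -1},
    {"rx": 0,"ry": 0,"rz": 7,"dx": 0,"dy": 0,"dz": 0,"gripper": -1},
    {"rx": 0,"ry": 0,"rz": 0,"dx": 0,"dy": 0,"dz": 0,"gripper": -1}
  ]
}}

```text
clock: 23.95
tcp_pos: [0.5438, 0.0542, 0.1371]
orientation: [1.828, 2.553, 0.002]
contact_force: [-1.7, -0.9, 12.3]
grip_width: 0.0149
gripper_force: 71.5
```

```bash
python3 -c "from h import *;state()"
```

```text
t 23.95 tcp [543.8  54.2 137.1] xyaw 108.78 zdir [ 0.002  0.    -1.   ] F [-1.7 -0.9 12.3] M [-0.18  0.59  0.37] w 0.0149 gf 71 j7 0.44
```

Request:
{"method": "step_arm", "body": {
  "moves": [
    {"rx": 0,"ry": 0,"rz": 5,"dx": 0,"dy": 0,"dz": 0,"gripper": -1},
    {"rx": 0,"ry": 0,"rz": 5,"dx": 0,"dy": 0,"dz": 0,"gripper": -1},
    {"rx": 0,"ry": 0,"rz": 0,"dx": 0,"dy": 0,"dz": 0,"gripper": -1}
  ]
}}

```text
clock: 24.32
tcp_pos: [0.5437, 0.0541, 0.1371]
orientation: [2.044, 2.384, 0.002]
contact_force: [-2.5, -0.6, 11.5]
grip_width: 0.0152
gripper_force: 71.5
```

```bash
python3 -c "from h import *;state()"
```

```text
t 24.32 tcp [543.7  54.1 137.1] xyaw 98.80 zdir [ 0.002  0.    -1.   ] F [-2.5 -0.6 11.5] M [-0.13  0.6   0.33] w 0.0152 gf 72 j7 0.30
```

Request:
{"method": "step_arm", "body": {
  "moves": [
    {"rx": 0,"ry": 0,"rz": 4,"dx": 0,"dy": 0,"dz": 0,"gripper": -1},
    {"rx": 0,"ry": 0,"rz": 0,"dx": 0,"dy": 0,"dz": 0,"gripper": -1}
  ]
}}

```text
clock: 24.58
tcp_pos: [0.5437, 0.0541, 0.1371]
orientation: [2.125, 2.312, 0.003]
contact_force: [-2.2, -0.4, 11.6]
grip_width: 0.0151
gripper_force: 71.7
```

```bash
python3 -c "from h import *;state()"
```

```text
t 24.57 tcp [543.7  54.1 137.1] xyaw 94.83 zdir [ 0.002  0.    -1.   ] F [-2.2 -0.4 11.6] M [-0.13  0.65  0.4 ] w 0.0151 gf 72 j7 0.24
```

Request:
{"method": "step_arm", "body": {
  "moves": [
    {"rx": 0,"ry": 0,"rz": 2,"dx": 0,"dy": 0,"dz": 0,"gripper": -1},
    {"rx": 0,"ry": 0,"rz": 0,"dx": 0,"dy": 0,"dz": 0,"gripper": -1}
  ]
}}

```text
clock: 24.82
tcp_pos: [0.5437, 0.0542, 0.1371]
orientation: [2.164, 2.275, 0.003]
contact_force: [-1.3, -0.8, 12.0]
grip_width: 0.0147
gripper_force: 71.8
```

```bash
python3 -c "from h import *;state()"
```

```text
t 24.82 tcp [543.7  54.2 137.1] xyaw 92.86 zdir [ 0.002  0.    -1.   ] F [-1.3 -0.8 12. ] M [-0.12  0.66  0.54] w 0.0147 gf 72 j7 0.22
```

Request:
{"method": "step_arm", "body": {
  "moves": [
    {"rx": 0,"ry": 0,"rz": 2,"dx": 0,"dy": 0,"dz": 0,"gripper": -1},
    {"rx": 0,"ry": 0,"rz": 0,"dx": 0,"dy": 0,"dz": 0,"gripper": -1}
  ]
}}

```text
clock: 25.08
tcp_pos: [0.5436, 0.0542, 0.1371]
orientation: [2.204, 2.237, 0.003]
contact_force: [-2.9, -0.0, 13.3]
grip_width: 0.0151
gripper_force: 71.7
```

```bash
python3 -c "from h import *;state()"
```

```text
t 25.07 tcp [543.6  54.2 137.1] xyaw 90.84 zdir [ 0.002  0.    -1.   ] F [-2.9 -0.  13.3] M [-0.08  0.66  0.43] w 0.0151 gf 72 j7 0.19
```

Request:
{"method": "step_arm", "body": {
  "moves": [
    {"rx": 0,"ry": 0,"rz": 2,"dx": 0,"dy": 0,"dz": 0,"gripper": -1},
    {"rx": 0,"ry": 0,"rz": 0,"dx": 0,"dy": 0,"dz": 0,"gripper": -1}
  ]
}}

```text
clock: 25.32
tcp_pos: [0.5436, 0.0542, 0.1371]
orientation: [2.242, 2.199, 0.003]
contact_force: [-2.5, -0.0, 13.0]
grip_width: 0.0149
gripper_force: 72.0
```

```bash
python3 -c "from h import *;state()"
```

```text
t 25.32 tcp [543.6  54.2 137.1] xyaw 88.89 zdir [ 0.002  0.    -1.   ] F [-2.5 -0.  13. ] M [-0.16  0.72  0.66] w 0.0149 gf 72 j7 0.16
```

Request:
{"method": "step_arm", "body": {
  "moves": [
    {"rx": 0,"ry": 0,"rz": 1.5,"dx": 0,"dy": 0,"dz": 0,"gripper": -1},
    {"rx": 0,"ry": 0,"rz": 0,"dx": 0,"dy": 0,"dz": 0,"gripper": -1}
  ]
}}

```text
clock: 25.58
tcp_pos: [0.5436, 0.0543, 0.1371]
orientation: [2.27, 2.17, 0.002]
contact_force: [-2.6, -1.0, 12.7]
grip_width: 0.0154
gripper_force: 72.7
```

```bash
python3 -c "from h import *;state()"
```

```text
t 25.57 tcp [543.6  54.3 137.1] xyaw 87.43 zdir [ 0.002  0.    -1.   ] F [-2.6 -1.  12.7] M [-0.13  0.7   0.84] w 0.0154 gf 73 j7 0.14
```

Request:
{"method": "step_arm", "body": {
  "moves": [
    {"rx": 0,"ry": 0,"rz": -7.6,"dx": 0,"dy": 0,"dz": 0,"gripper": -1},
    {"rx": 0,"ry": 0,"rz": -7.6,"dx": 0,"dy": 0,"dz": 0,"gripper": -1},
    {"rx": 0,"ry": 0,"rz": 0,"dx": 0,"dy": 0,"dz": 0,"gripper": -1}
  ]
}}

```text
clock: 25.95
tcp_pos: [0.5439, 0.0542, 0.1371]
orientation: [1.964, 2.45, 0.004]
contact_force: [-0.8, 0.1, 10.5]
grip_width: 0.0153
gripper_force: 71.2
```

```bash
python3 -c "from h import *;state()"
```

```text
t 25.95 tcp [543.9  54.2 137.1] xyaw 102.57 zdir [ 0.003  0.001 -1.   ] F [-0.8  0.1 10.5] M [-0.05  0.39  0.07] w 0.0153 gf 71 j7 0.35
```

Request:
{"method": "step_arm", "body": {
  "moves": [
    {"rx": 0,"ry": 0,"rz": 0,"dx": 0,"dy": 0,"dz": -10,"gripper": -1},
    {"rx": 0,"ry": 0,"rz": 0,"dx": 0,"dy": 0,"dz": -20,"gripper": -1},
    {"rx": 0,"ry": 0,"rz": 0,"dx": 12.8,"dy": 29.6,"dz": 0,"gripper": -1},
    {"rx": 0,"ry": 0,"rz": 0,"dx": 12.8,"dy": 29.6,"dz": 0,"gripper": -1},
    {"rx": 0,"ry": 0,"rz": 0,"dx": 12.8,"dy": 29.6,"dz": 0,"gripper": -1},
    {"rx": 0,"ry": 0,"rz": -10,"dx": 0,"dy": 0,"dz": 0,"gripper": -1},
    {"rx": 0,"ry": 0,"rz": -10.2,"dx": 0,"dy": 0,"dz": 0,"gripper": -1},
    {"rx": 0,"ry": 0,"rz": 0,"dx": 0,"dy": 0,"dz": 0,"gripper": -1},
    {"rx": 0,"ry": 0,"rz": 0,"dx": 0,"dy": 0,"dz": 0,"gripper": -1}
  ]
}}

```text
clock: 27.08
tcp_pos: [0.6207, 0.1109, 0.1657]
orientation: [-1.511, -2.754, 0.0]
contact_force: [-0.6, 0.4, -1.7]
grip_width: 0.0149
gripper_force: 69.4
```

```bash
python3 -c "
from h import *
o,Rm=state();print(Rm.T@(np.array([.6221,.1108,.1374])-o['tcp_pos'])*1000)"
```

```text
t 27.07 tcp [620.7 110.9 165.7] xyaw 122.49 zdir [-0. -0. -1.] F [-0.6  0.4 -1.7] M [ 0.03 -0.02  0.02] w 0.0149 gf 69 j7 0.57
[-0.83985108  1.15085027 28.32789909]
```

Request:
{"method": "step_arm", "body": {
  "moves": [
    {"rx": 0,"ry": 0,"rz": 0,"dx": -0.6,"dy": 0.8,"dz": 14,"gripper": -1},
    {"rx": 0,"ry": 0,"rz": 0,"dx": 0,"dy": 0,"dz": 5,"gripper": -1},
    {"rx": 0,"ry": 0,"rz": 0,"dx": 0,"dy": 0,"dz": 5,"gripper": -1},
    {"rx": 0,"ry": 0,"rz": 0,"dx": 0,"dy": 0,"dz": 5,"gripper": -1},
    {"rx": 0,"ry": 0,"rz": 0,"dx": 0,"dy": 0,"dz": 0,"gripper": -1}
  ]
}}

```text
clock: 27.7
tcp_pos: [0.6222, 0.1109, 0.1373]
orientation: [1.507, 2.756, 0.001]
contact_force: [-0.2, -0.6, 3.0]
grip_width: 0.015
gripper_force: 69.8
```

```bash
python3 -c "from h import *;state()"
```

```text
t 27.70 tcp [622.2 110.9 137.3] xyaw 122.68 zdir [ 0.001  0.    -1.   ] F [-0.2 -0.6  3. ] M [-0.06  0.27 -0.06] w 0.0150 gf 70 j7 0.59
```

Request:
{"method": "step_arm", "body": {
  "moves": [
    {"rx": 0,"ry": 0,"rz": 7,"dx": 0,"dy": 0,"dz": 0,"gripper": -1},
    {"rx": 0,"ry": 0,"rz": 7,"dx": 0,"dy": 0,"dz": 0,"gripper": -1},
    {"rx": 0,"ry": 0,"rz": 0,"dx": 0,"dy": 0,"dz": 0,"gripper": -1}
  ]
}}

```text
clock: 28.08
tcp_pos: [0.622, 0.1104, 0.1372]
orientation: [1.829, 2.553, -0.001]
contact_force: [-1.3, -1.1, 4.5]
grip_width: 0.0151
gripper_force: 70.4
```

```bash
python3 -c "from h import *;state()"
```

```text
t 28.07 tcp [622.  110.4 137.2] xyaw 108.77 zdir [ 0.    -0.001 -1.   ] F [-1.3 -1.1  4.5] M [-0.52  0.61  0.3 ] w 0.0151 gf 70 j7 0.39
```

Request:
{"method": "step_arm", "body": {
  "moves": [
    {"rx": 0,"ry": 0,"rz": 5,"dx": 0,"dy": 0,"dz": 0,"gripper": -1},
    {"rx": 0,"ry": 0,"rz": 5,"dx": 0,"dy": 0,"dz": 0,"gripper": -1},
    {"rx": 0,"ry": 0,"rz": 0,"dx": 0,"dy": 0,"dz": 0,"gripper": -1}
  ]
}}

```text
clock: 28.45
tcp_pos: [0.6219, 0.1104, 0.1372]
orientation: [2.043, 2.386, -0.001]
contact_force: [-2.0, -0.8, 5.4]
grip_width: 0.0151
gripper_force: 70.6
```

```bash
python3 -c "from h import *;state()"
```

```text
t 28.45 tcp [621.9 110.4 137.2] xyaw 98.83 zdir [ 0.    -0.001 -1.   ] F [-2.  -0.8  5.4] M [-0.53  0.62  0.34] w 0.0151 gf 71 j7 0.24
```

Request:
{"method": "step_arm", "body": {
  "moves": [
    {"rx": 0,"ry": 0,"rz": 4,"dx": 0,"dy": 0,"dz": 0,"gripper": -1},
    {"rx": 0,"ry": 0,"rz": 0,"dx": 0,"dy": 0,"dz": 0,"gripper": -1}
  ]
}}

```text
clock: 28.7
tcp_pos: [0.6219, 0.1104, 0.1373]
orientation: [2.126, 2.313, -0.001]
contact_force: [-3.2, -1.4, 5.8]
grip_width: 0.0148
gripper_force: 70.6
```

```bash
python3 -c "from h import *;state()"
```

```text
t 28.70 tcp [621.9 110.4 137.3] xyaw 94.84 zdir [-0.    -0.001 -1.   ] F [-3.2 -1.4  5.8] M [-0.48  0.67  0.34] w 0.0148 gf 71 j7 0.18
```

Request:
{"method": "step_arm", "body": {
  "moves": [
    {"rx": 0,"ry": 0,"rz": 2,"dx": 0,"dy": 0,"dz": 0,"gripper": -1},
    {"rx": 0,"ry": 0,"rz": 0,"dx": 0,"dy": 0,"dz": 0,"gripper": -1}
  ]
}}

```text
clock: 28.95
tcp_pos: [0.6219, 0.1104, 0.1373]
orientation: [2.165, 2.276, -0.001]
contact_force: [-1.8, -1.7, 6.0]
grip_width: 0.0152
gripper_force: 70.7
```

```bash
python3 -c "from h import *;state()"
```

```text
t 28.95 tcp [621.9 110.4 137.3] xyaw 92.87 zdir [-0. -0. -1.] F [-1.8 -1.7  6. ] M [-0.5   0.67  0.4 ] w 0.0152 gf 71 j7 0.16
```

Request:
{"method": "step_arm", "body": {
  "moves": [
    {"rx": 0,"ry": 0,"rz": 2,"dx": 0,"dy": 0,"dz": 0,"gripper": -1},
    {"rx": 0,"ry": 0,"rz": 0,"dx": 0,"dy": 0,"dz": 0,"gripper": -1}
  ]
}}

```text
clock: 29.2
tcp_pos: [0.6218, 0.1104, 0.1372]
orientation: [2.204, 2.238, -0.001]
contact_force: [-2.0, -2.2, 5.1]
grip_width: 0.0151
gripper_force: 70.8
```

```bash
python3 -c "from h import *;state()"
```

```text
t 29.20 tcp [621.8 110.4 137.2] xyaw 90.87 zdir [-0. -0. -1.] F [-2.  -2.2  5.1] M [-0.52  0.69  0.44] w 0.0151 gf 71 j7 0.13
```

Request:
{"method": "step_arm", "body": {
  "moves": [
    {"rx": 0,"ry": 0,"rz": 2,"dx": 0,"dy": 0,"dz": 0,"gripper": -1},
    {"rx": 0,"ry": 0,"rz": 0,"dx": 0,"dy": 0,"dz": 0,"gripper": -1}
  ]
}}

```text
clock: 29.45
tcp_pos: [0.6218, 0.1104, 0.1373]
orientation: [2.242, 2.2, -0.001]
contact_force: [-3.4, -1.3, 5.2]
grip_width: 0.0146
gripper_force: 71.1
```

```bash
python3 -c "from h import *;state()"
```

```text
t 29.45 tcp [621.8 110.4 137.3] xyaw 88.90 zdir [-0.    -0.001 -1.   ] F [-3.4 -1.3  5.2] M [-0.57  0.7   0.66] w 0.0146 gf 71 j7 0.10
```

Request:
{"method": "step_arm", "body": {
  "moves": [
    {"rx": 0,"ry": 0,"rz": 0.8,"dx": 0,"dy": 0,"dz": 0,"gripper": -1},
    {"rx": 0,"ry": 0,"rz": 0,"dx": 0,"dy": 0,"dz": 0,"gripper": -1}
  ]
}}

```text
clock: 29.7
tcp_pos: [0.6219, 0.1105, 0.1373]
orientation: [2.257, 2.185, -0.001]
contact_force: [-1.9, -2.6, 5.3]
grip_width: 0.0152
gripper_force: 71.5
```

```bash
python3 -c "from h import *;state()"
```

```text
t 29.70 tcp [621.9 110.5 137.3] xyaw 88.14 zdir [-0.    -0.001 -1.   ] F [-1.9 -2.6  5.3] M [-0.52  0.71  0.78] w 0.0152 gf 71 j7 0.09
```

Request:
{"method": "step_arm", "body": {
  "moves": [
    {"rx": 0,"ry": 0,"rz": -7.1,"dx": 0,"dy": 0,"dz": 0,"gripper": -1},
    {"rx": 0,"ry": 0,"rz": -7.1,"dx": 0,"dy": 0,"dz": 0,"gripper": -1},
    {"rx": 0,"ry": 0,"rz": 0,"dx": 0,"dy": 0,"dz": 0,"gripper": -1}
  ]
}}

```text
clock: 30.08
tcp_pos: [0.6223, 0.1108, 0.1373]
orientation: [1.974, 2.443, 0.002]
contact_force: [-0.6, -0.8, 4.1]
grip_width: 0.0151
gripper_force: 70.2
```

```bash
python3 -c "
from h import *
o,Rm=state();print(Rm.T@(np.array([.5548,.1213,.1372])-o['tcp_pos'])*1000)"
```

```text
t 30.07 tcp [622.3 110.8 137.3] xyaw 102.13 zdir [ 0.001  0.001 -1.   ] F [-0.6 -0.8  4.1] M [-0.31  0.27  0.06] w 0.0151 gf 70 j7 0.29
[ 2.44559742e+01 -6.37535589e+01  2.06362934e-03]
```

Request:
{"method": "step_arm", "body": {
  "moves": [
    {"rx": 0,"ry": 0,"rz": 0,"dx": 0,"dy": 0,"dz": -10,"gripper": -1},
    {"rx": 0,"ry": 0,"rz": 0,"dx": 0,"dy": 0,"dz": -20,"gripper": -1},
    {"rx": 0,"ry": 0,"rz": 0,"dx": 12.2,"dy": -31.9,"dz": 0,"gripper": -1},
    {"rx": 0,"ry": 0,"rz": 0,"dx": 12.2,"dy": -31.9,"dz": 0,"gripper": -1},
    {"rx": 0,"ry": 0,"rz": -10.2,"dx": 0,"dy": 0,"dz": 0,"gripper": -1},
    {"rx": 0,"ry": 0,"rz": -10.2,"dx": 0,"dy": 0,"dz": 0,"gripper": -1},
    {"rx": 0,"ry": 0,"rz": 0,"dx": 0,"dy": 0,"dz": 0,"gripper": -1},
    {"rx": 0,"ry": 0,"rz": 0,"dx": 0,"dy": 0,"dz": 0,"gripper": -1}
  ]
}}

```text
clock: 31.08
tcp_pos: [0.5546, 0.1215, 0.1673]
orientation: [1.516, 2.751, 0.001]
contact_force: [0.3, -0.2, -1.8]
grip_width: 0.015
gripper_force: 69.4
```

```bash
python3 -c "
from h import *
o,Rm=state();print(Rm.T@(np.array([.5548,.1213,.1372])-o['tcp_pos'])*1000)"
```

```text
t 31.07 tcp [554.6 121.5 167.3] xyaw 122.28 zdir [ 0.001  0.    -1.   ] F [ 0.3 -0.2 -1.8] M [-0.03  0.05  0.05] w 0.0150 gf 69 j7 0.51
[-0.21930031  0.03252432 30.1482682 ]
```

Request:
{"method": "step_arm", "body": {
  "moves": [
    {"rx": 0,"ry": 0,"rz": 0,"dx": 0,"dy": 0,"dz": 15,"gripper": -1},
    {"rx": 0,"ry": 0,"rz": 0,"dx": 0,"dy": 0,"dz": 5,"gripper": -1},
    {"rx": 0,"ry": 0,"rz": 0,"dx": 0,"dy": 0,"dz": 5,"gripper": -1},
    {"rx": 0,"ry": 0,"rz": 0,"dx": 0,"dy": 0,"dz": 5,"gripper": -1},
    {"rx": 0,"ry": 0,"rz": 0,"dx": 0,"dy": 0,"dz": 0,"gripper": -1}
  ]
}}

```text
clock: 31.7
tcp_pos: [0.5545, 0.1213, 0.1372]
orientation: [-1.512, -2.754, -0.0]
contact_force: [-1.6, -0.1, 3.1]
grip_width: 0.0149
gripper_force: 70.2
```

```bash
python3 -c "from h import *;state()"
```

```text
t 31.70 tcp [554.5 121.3 137.2] xyaw 122.47 zdir [-0.  0. -1.] F [-1.6 -0.1  3.1] M [-0.11  0.54  0.02] w 0.0149 gf 70 j7 0.54
```

Request:
{"method": "step_arm", "body": {
  "moves": [
    {"rx": 0,"ry": 0,"rz": 7,"dx": 0,"dy": 0,"dz": 0,"gripper": -1},
    {"rx": 0,"ry": 0,"rz": 7,"dx": 0,"dy": 0,"dz": 0,"gripper": -1},
    {"rx": 0,"ry": 0,"rz": 0,"dx": 0,"dy": 0,"dz": 0,"gripper": -1}
  ]
}}

```text
clock: 32.08
tcp_pos: [0.5548, 0.1213, 0.1372]
orientation: [1.833, 2.55, 0.0]
contact_force: [-1.4, -0.7, 4.8]
grip_width: 0.015
gripper_force: 70.4
```

```bash
python3 -c "from h import *;state()"
```

```text
t 32.08 tcp [554.8 121.3 137.2] xyaw 108.58 zdir [ 0.001 -0.    -1.   ] F [-1.4 -0.7  4.8] M [-0.27  0.2   0.31] w 0.0150 gf 70 j7 0.34
```

Request:
{"method": "step_arm", "body": {
  "moves": [
    {"rx": 0,"ry": 0,"rz": 5,"dx": 0,"dy": 0,"dz": 0,"gripper": -1},
    {"rx": 0,"ry": 0,"rz": 5,"dx": 0,"dy": 0,"dz": 0,"gripper": -1},
    {"rx": 0,"ry": 0,"rz": 0,"dx": 0,"dy": 0,"dz": 0,"gripper": -1}
  ]
}}

```text
clock: 32.45
tcp_pos: [0.5547, 0.1213, 0.1372]
orientation: [2.047, 2.382, 0.0]
contact_force: [-1.3, -1.4, 5.2]
grip_width: 0.0148
gripper_force: 70.5
```

```bash
python3 -c "from h import *;state()"
```

```text
t 32.45 tcp [554.7 121.3 137.2] xyaw 98.64 zdir [ 0.001 -0.    -1.   ] F [-1.3 -1.4  5.2] M [-0.32  0.29  0.32] w 0.0148 gf 70 j7 0.19
```

Request:
{"method": "step_arm", "body": {
  "moves": [
    {"rx": 0,"ry": 0,"rz": 4,"dx": 0,"dy": 0,"dz": 0,"gripper": -1},
    {"rx": 0,"ry": 0,"rz": 0,"dx": 0,"dy": 0,"dz": 0,"gripper": -1}
  ]
}}

```text
clock: 32.7
tcp_pos: [0.5547, 0.1213, 0.1372]
orientation: [2.129, 2.309, 0.001]
contact_force: [-1.2, -1.0, 5.0]
grip_width: 0.0148
gripper_force: 70.6
```

```bash
python3 -c "from h import *;state()"
```

```text
t 32.70 tcp [554.7 121.3 137.2] xyaw 94.65 zdir [ 0.001 -0.    -1.   ] F [-1.2 -1.   5. ] M [-0.3   0.35  0.4 ] w 0.0148 gf 71 j7 0.14
```

Request:
{"method": "step_arm", "body": {
  "moves": [
    {"rx": 0,"ry": 0,"rz": 2,"dx": 0,"dy": 0,"dz": 0,"gripper": -1},
    {"rx": 0,"ry": 0,"rz": 0,"dx": 0,"dy": 0,"dz": 0,"gripper": -1}
  ]
}}

```text
clock: 32.95
tcp_pos: [0.5547, 0.1213, 0.1372]
orientation: [2.17, 2.271, 0.001]
contact_force: [-1.4, -0.8, 5.6]
grip_width: 0.0152
gripper_force: 70.7
```

```bash
python3 -c "from h import *;state()"
```

```text
t 32.95 tcp [554.7 121.3 137.2] xyaw 92.61 zdir [ 0.001  0.    -1.   ] F [-1.4 -0.8  5.6] M [-0.25  0.37  0.41] w 0.0152 gf 71 j7 0.11
```

Request:
{"method": "step_arm", "body": {
  "moves": [
    {"rx": 0,"ry": 0,"rz": 2,"dx": 0,"dy": 0,"dz": 0,"gripper": -1},
    {"rx": 0,"ry": 0,"rz": 0,"dx": 0,"dy": 0,"dz": 0,"gripper": -1}
  ]
}}

```text
clock: 33.2
tcp_pos: [0.5547, 0.1213, 0.1372]
orientation: [2.209, 2.233, 0.001]
contact_force: [-1.3, -1.9, 6.0]
grip_width: 0.0154
gripper_force: 70.8
```

```bash
python3 -c "from h import *;state()"
```

```text
t 33.20 tcp [554.7 121.3 137.2] xyaw 90.62 zdir [ 0.001  0.    -1.   ] F [-1.3 -1.9  6. ] M [-0.23  0.39  0.47] w 0.0154 gf 71 j7 0.08
```

Request:
{"method": "step_arm", "body": {
  "moves": [
    {"rx": 0,"ry": 0,"rz": 2,"dx": 0,"dy": 0,"dz": 0,"gripper": -1},
    {"rx": 0,"ry": 0,"rz": 0,"dx": 0,"dy": 0,"dz": 0,"gripper": -1}
  ]
}}

```text
clock: 33.45
tcp_pos: [0.5547, 0.1213, 0.1372]
orientation: [2.247, 2.195, 0.0]
contact_force: [-1.6, -2.6, 5.2]
grip_width: 0.015
gripper_force: 71.1
```

```bash
python3 -c "from h import *;state()"
```

```text
t 33.45 tcp [554.7 121.3 137.2] xyaw 88.65 zdir [ 0.001 -0.    -1.   ] F [-1.6 -2.6  5.2] M [-0.35  0.39  0.65] w 0.0150 gf 71 j7 0.05
```

Request:
{"method": "step_arm", "body": {
  "moves": [
    {"rx": 0,"ry": 0,"rz": 0.8,"dx": 0,"dy": 0,"dz": 0,"gripper": -1},
    {"rx": 0,"ry": 0,"rz": 0,"dx": 0,"dy": 0,"dz": 0,"gripper": -1}
  ]
}}

```text
clock: 33.7
tcp_pos: [0.5547, 0.1213, 0.1372]
orientation: [2.262, 2.18, 0.0]
contact_force: [-1.1, -1.0, 6.2]
grip_width: 0.0148
gripper_force: 71.5
```

```bash
python3 -c "from h import *;state()"
```

```text
t 33.70 tcp [554.7 121.3 137.2] xyaw 87.89 zdir [ 0.001 -0.    -1.   ] F [-1.1 -1.   6.2] M [-0.37  0.35  0.79] w 0.0148 gf 71 j7 0.04
```

Request:
{"method": "step_arm", "body": {
  "moves": [
    {"rx": 0,"ry": 0,"rz": -7.1,"dx": 0,"dy": 0,"dz": 0,"gripper": -1},
    {"rx": 0,"ry": 0,"rz": -7.1,"dx": 0,"dy": 0,"dz": 0,"gripper": -1},
    {"rx": 0,"ry": 0,"rz": 0,"dx": 0,"dy": 0,"dz": 0,"gripper": -1}
  ]
}}

```text
clock: 34.08
tcp_pos: [0.5549, 0.1214, 0.1372]
orientation: [1.979, 2.439, 0.002]
contact_force: [-0.4, -0.3, 4.7]
grip_width: 0.0151
gripper_force: 70.3
```

```bash
python3 -c "
from h import *
o,Rm=state();print(Rm.T@(np.array([.6110,.0438,.1372])-o['tcp_pos'])*1000)"
```

```text
t 34.08 tcp [554.9 121.4 137.2] xyaw 101.88 zdir [ 0.001  0.001 -1.   ] F [-0.4 -0.3  4.7] M [-0.12  0.09  0.05] w 0.0151 gf 70 j7 0.24
[-8.74745036e+01  3.89446191e+01  1.43725668e-02]
```

Request:
{"method": "step_arm", "body": {
  "moves": [
    {"rx": 0,"ry": 0,"rz": 0,"dx": 0,"dy": 0,"dz": -10,"gripper": -1},
    {"rx": 0,"ry": 0,"rz": 0,"dx": 0,"dy": 0,"dz": -20,"gripper": -1},
    {"rx": 0,"ry": 0,"rz": 0,"dx": -29.3,"dy": 13.2,"dz": 0,"gripper": -1},
    {"rx": 0,"ry": 0,"rz": 0,"dx": -29.3,"dy": 13.2,"dz": 0,"gripper": -1},
    {"rx": 0,"ry": 0,"rz": 0,"dx": -29.3,"dy": 13.2,"dz": 0,"gripper": -1},
    {"rx": 0,"ry": 0,"rz": -10.4,"dx": 0,"dy": 0,"dz": 0,"gripper": -1},
    {"rx": 0,"ry": 0,"rz": -10.4,"dx": 0,"dy": 0,"dz": 0,"gripper": -1},
    {"rx": 0,"ry": 0,"rz": 0,"dx": 0,"dy": 0,"dz": 0,"gripper": -1},
    {"rx": 0,"ry": 0,"rz": 0,"dx": 0,"dy": 0,"dz": 0,"gripper": -1}
  ]
}}

```text
clock: 35.2
tcp_pos: [0.611, 0.0437, 0.1668]
orientation: [-1.512, -2.754, 0.0]
contact_force: [-0.7, 0.5, -2.4]
grip_width: 0.0148
gripper_force: 69.3
```

```bash
python3 -c "
from h import *
o,Rm=state();print(Rm.T@(np.array([.6110,.0438,.1372])-o['tcp_pos'])*1000)"
```

```text
t 35.20 tcp [611.   43.7 166.8] xyaw 122.47 zdir [-0.  0. -1.] F [-0.7  0.5 -2.4] M [-0.01  0.04  0.  ] w 0.0148 gf 69 j7 0.68
[ 0.0795986   0.05345881 29.55751303]
```

Request:
{"method": "step_arm", "body": {
  "moves": [
    {"rx": 0,"ry": 0,"rz": 0,"dx": 0,"dy": 0,"dz": 15,"gripper": -1},
    {"rx": 0,"ry": 0,"rz": 0,"dx": 0,"dy": 0,"dz": 5,"gripper": -1},
    {"rx": 0,"ry": 0,"rz": 0,"dx": 0,"dy": 0,"dz": 5,"gripper": -1},
    {"rx": 0,"ry": 0,"rz": 0,"dx": 0,"dy": 0,"dz": 5,"gripper": -1},
    {"rx": 0,"ry": 0,"rz": 0,"dx": 0,"dy": 0,"dz": 0,"gripper": -1}
  ]
}}

```text
clock: 35.83
tcp_pos: [0.6116, 0.0435, 0.1373]
orientation: [1.507, 2.756, 0.001]
contact_force: [-1.4, -0.4, 2.9]
grip_width: 0.0151
gripper_force: 69.8
```

```bash
python3 -c "from h import *;state()"
```

```text
t 35.83 tcp [611.6  43.5 137.3] xyaw 122.68 zdir [ 0.001  0.    -1.   ] F [-1.4 -0.4  2.9] M [0.01 0.38 0.02] w 0.0151 gf 70 j7 0.70
```

Request:
{"method": "step_arm", "body": {
  "moves": [
    {"rx": 0,"ry": 0,"rz": 7,"dx": 0,"dy": 0,"dz": 0,"gripper": -1},
    {"rx": 0,"ry": 0,"rz": 7,"dx": 0,"dy": 0,"dz": 0,"gripper": -1},
    {"rx": 0,"ry": 0,"rz": 0,"dx": 0,"dy": 0,"dz": 0,"gripper": -1}
  ]
}}

```text
clock: 36.2
tcp_pos: [0.6111, 0.0432, 0.1372]
orientation: [1.831, 2.553, -0.001]
contact_force: [-2.6, -0.4, 5.3]
grip_width: 0.0151
gripper_force: 70.5
```

```bash
python3 -c "from h import *;state()"
```

```text
t 36.20 tcp [611.1  43.2 137.2] xyaw 108.68 zdir [-0.    -0.001 -1.   ] F [-2.6 -0.4  5.3] M [-0.22  0.74  0.28] w 0.0151 gf 70 j7 0.50
```

Request:
{"method": "step_arm", "body": {
  "moves": [
    {"rx": 0,"ry": 0,"rz": 5,"dx": 0,"dy": 0,"dz": 0,"gripper": -1},
    {"rx": 0,"ry": 0,"rz": 5,"dx": 0,"dy": 0,"dz": 0,"gripper": -1},
    {"rx": 0,"ry": 0,"rz": 0,"dx": 0,"dy": 0,"dz": 0,"gripper": -1}
  ]
}}

```text
clock: 36.58
tcp_pos: [0.611, 0.0432, 0.1373]
orientation: [-2.046, -2.384, 0.001]
contact_force: [-2.2, -0.5, 5.3]
grip_width: 0.0147
gripper_force: 70.6
```

```bash
python3 -c "from h import *;state()"
```

```text
t 36.58 tcp [611.   43.2 137.3] xyaw 98.72 zdir [-0.001 -0.    -1.   ] F [-2.2 -0.5  5.3] M [-0.26  0.84  0.33] w 0.0147 gf 71 j7 0.35
```

Request:
{"method": "step_arm", "body": {
  "moves": [
    {"rx": 0,"ry": 0,"rz": 4,"dx": 0,"dy": 0,"dz": 0,"gripper": -1},
    {"rx": 0,"ry": 0,"rz": 0,"dx": 0,"dy": 0,"dz": 0,"gripper": -1}
  ]
}}

```text
clock: 36.83
tcp_pos: [0.611, 0.0433, 0.1373]
orientation: [-2.128, -2.311, 0.001]
contact_force: [-2.6, -0.5, 5.5]
grip_width: 0.0148
gripper_force: 70.6
```

```bash
python3 -c "from h import *;state()"
```

```text
t 36.83 tcp [611.   43.3 137.3] xyaw 94.73 zdir [-0.001 -0.    -1.   ] F [-2.6 -0.5  5.5] M [-0.2   0.92  0.36] w 0.0148 gf 71 j7 0.30
```

Request:
{"method": "step_arm", "body": {
  "moves": [
    {"rx": 0,"ry": 0,"rz": 2,"dx": 0,"dy": 0,"dz": 0,"gripper": -1},
    {"rx": 0,"ry": 0,"rz": 0,"dx": 0,"dy": 0,"dz": 0,"gripper": -1}
  ]
}}

```text
clock: 37.08
tcp_pos: [0.6109, 0.0432, 0.1373]
orientation: [-2.168, -2.274, 0.001]
contact_force: [-3.5, -1.4, 5.4]
grip_width: 0.0151
gripper_force: 70.7
```

```bash
python3 -c "from h import *;state()"
```

```text
t 37.08 tcp [610.9  43.2 137.3] xyaw 92.74 zdir [-0.001 -0.    -1.   ] F [-3.5 -1.4  5.4] M [-0.23  0.96  0.45] w 0.0151 gf 71 j7 0.27
```

Request:
{"method": "step_arm", "body": {
  "moves": [
    {"rx": 0,"ry": 0,"rz": 2,"dx": 0,"dy": 0,"dz": 0,"gripper": -1},
    {"rx": 0,"ry": 0,"rz": 0,"dx": 0,"dy": 0,"dz": 0,"gripper": -1}
  ]
}}

```text
clock: 37.33
tcp_pos: [0.6109, 0.0432, 0.1372]
orientation: [-2.207, -2.236, 0.001]
contact_force: [-3.2, -0.0, 4.6]
grip_width: 0.015
gripper_force: 70.8
```

```bash
python3 -c "from h import *;state()"
```

```text
t 37.33 tcp [610.9  43.2 137.2] xyaw 90.74 zdir [-0.001 -0.    -1.   ] F [-3.2 -0.   4.6] M [-0.23  0.93  0.45] w 0.0150 gf 71 j7 0.24
```

Request:
{"method": "step_arm", "body": {
  "moves": [
    {"rx": 0,"ry": 0,"rz": 2,"dx": 0,"dy": 0,"dz": 0,"gripper": -1},
    {"rx": 0,"ry": 0,"rz": 0,"dx": 0,"dy": 0,"dz": 0,"gripper": -1}
  ]
}}

```text
clock: 37.58
tcp_pos: [0.6109, 0.0433, 0.1372]
orientation: [-2.245, -2.197, 0.001]
contact_force: [-3.0, -1.4, 5.3]
grip_width: 0.0152
gripper_force: 71.1
```

```bash
python3 -c "from h import *;state()"
```

```text
t 37.58 tcp [610.9  43.3 137.2] xyaw 88.78 zdir [-0.001 -0.    -1.   ] F [-3.  -1.4  5.3] M [-0.25  0.95  0.68] w 0.0152 gf 71 j7 0.21
```

Request:
{"method": "step_arm", "body": {
  "moves": [
    {"rx": 0,"ry": 0,"rz": 0.8,"dx": 0,"dy": 0,"dz": 0,"gripper": -1},
    {"rx": 0,"ry": 0,"rz": 0,"dx": 0,"dy": 0,"dz": 0,"gripper": -1}
  ]
}}

```text
clock: 37.83
tcp_pos: [0.6109, 0.0433, 0.1372]
orientation: [-2.259, -2.182, 0.001]
contact_force: [-4.2, 0.1, 5.2]
grip_width: 0.0153
gripper_force: 71.6
```

```bash
python3 -c "from h import *;state()"
```

```text
t 37.83 tcp [610.9  43.3 137.2] xyaw 88.02 zdir [-0.001 -0.    -1.   ] F [-4.2  0.1  5.2] M [-0.27  0.94  0.81] w 0.0153 gf 72 j7 0.20
```

Request:
{"method": "step_arm", "body": {
  "moves": [
    {"rx": 0,"ry": 0,"rz": -7.1,"dx": 0,"dy": 0,"dz": 0,"gripper": -1},
    {"rx": 0,"ry": 0,"rz": -7.1,"dx": 0,"dy": 0,"dz": 0,"gripper": -1},
    {"rx": 0,"ry": 0,"rz": 0,"dx": 0,"dy": 0,"dz": 0,"gripper": -1},
    {"rx": 0,"ry": 0,"rz": 0,"dx": 0,"dy": 0,"dz": -10,"gripper": -1},
    {"rx": 0,"ry": 0,"rz": 0,"dx": 0,"dy": 0,"dz": -25,"gripper": -1},
    {"rx": 0,"ry": 0,"rz": 0,"dx": 0,"dy": 0,"dz": -25,"gripper": -1},
    {"rx": 0,"ry": 0,"rz": 0,"dx": 0,"dy": 0,"dz": 0,"gripper": -1}
  ]
}}

```text
clock: 38.7
tcp_pos: [0.6126, 0.0436, 0.1987]
orientation: [1.975, 2.44, 0.005]
contact_force: [-0.0, 0.7, -2.1]
grip_width: 0.0151
gripper_force: 69.5
```

```bash
python3 -c "
from h import *
o,Rm=state();print(Rm.T@(np.array([.4101,.2108,.1972])-o['tcp_pos'])*1000)"
```

```text
t 38.70 tcp [612.6  43.6 198.7] xyaw 102.02 zdir [ 0.004  0.001 -1.   ] F [-0.   0.7 -2.1] M [-0.05 -0.03 -0.04] w 0.0151 gf 69 j7 0.36
[ 205.67955915 -163.28377831    0.83282081]
```

Request:
{"method": "step_arm", "body": {
  "moves": [
    {"rx": 0,"ry": 0,"rz": 0,"dx": 34.2,"dy": -27.2,"dz": 0,"gripper": -1},
    {"rx": 0,"ry": 0,"rz": 0,"dx": 34.2,"dy": -27.2,"dz": 0,"gripper": -1},
    {"rx": 0,"ry": 0,"rz": 0,"dx": 34.2,"dy": -27.2,"dz": 0,"gripper": -1},
    {"rx": 0,"ry": 0,"rz": 0,"dx": 34.2,"dy": -27.2,"dz": 0,"gripper": -1},
    {"rx": 0,"ry": 0,"rz": 0,"dx": 34.2,"dy": -27.2,"dz": 0,"gripper": -1},
    {"rx": 0,"ry": 0,"rz": 0,"dx": 34.2,"dy": -27.2,"dz": 0,"gripper": -1},
    {"rx": 0,"ry": 0,"rz": 0,"dx": 0,"dy": 0,"dz": 0,"gripper": -1},
    {"rx": 0,"ry": 0,"rz": 0,"dx": 0,"dy": 0,"dz": 0,"gripper": -1},
    {"rx": 0,"ry": 0,"rz": 0,"dx": 0,"dy": 0,"dz": 0,"gripper": -1}
  ]
}}

```text
clock: 39.83
tcp_pos: [0.4095, 0.2091, 0.1967]
orientation: [1.977, 2.44, -0.0]
contact_force: [0.6, -0.7, -1.7]
grip_width: 0.0147
gripper_force: 69.4
```

```bash
python3 -c "
from h import *
o,Rm=state();print(Rm.T@(np.array([.4101,.2108,.0994])-o['tcp_pos'])*1000,o['joints'])
s=r.grab_frame('side');i=r.camera_info('side')
c=proj(i,o['tcp_pos']-[0,0,.12])[0].astype(int)
cv2.imwrite('pics/s4.png',cv2.resize(s[c[1]-70:c[1]+70,c[0]-90:c[0]+90],None,fx=4,fy=4,interpolation=cv2.INTER_CUBIC))
"
```

```text
t 39.83 tcp [409.5 209.1 196.7] xyaw 101.96 zdir [ 0.    -0.001 -1.   ] F [ 0.6 -0.7 -1.7] M [-0.    0.03  0.04] w 0.0147 gf 69 j7 -0.20
[ 1.63245951  0.97425719 97.27160273] [-1.18702212  0.2204181   0.66789499  2.14434174 -0.18342123  0.83150096
 -0.19788551]
```

View pics/s4.png

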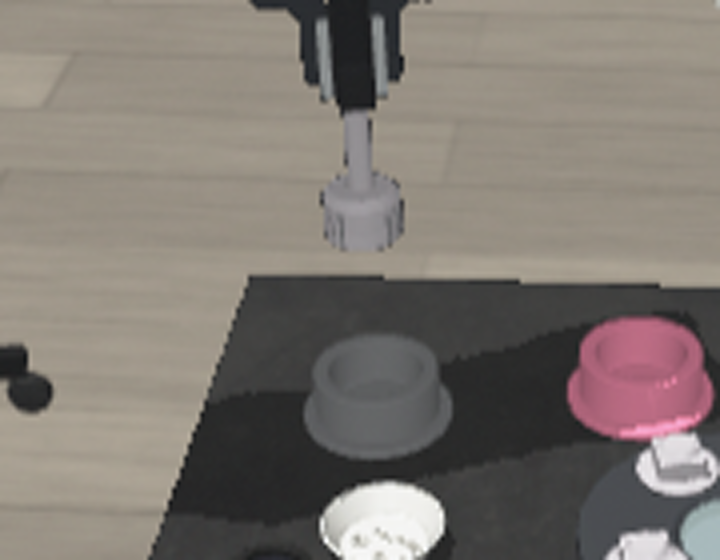

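The wrench hangs upright with its socket near (362,215) in the crop. The empty bore's rim is centred near (377,366), and I'll check that against the drop point.

```bash
python3 -c "
from h import *
o,Rm=state();i=r.camera_info('side')
c=proj(i,o['tcp_pos']-[0,0,.12])[0].astype(int)
f=lambda u,v,z:ray(i,(c[0]-90+u/4,c[1]-70+v/4),z)*1000
print(f(377,366,.028),'foot',f(378,408,.003))
p=proj(i,[o['tcp_pos']-[0,0,.0934],o['tcp_pos']-[0,0,.035],[.4101,.2108,.028]]);print((p-(c-[90,70]))*4)
T=r.grab_frame('top');j=r.camera_info('top')
print(proj(j,[.41,.211,.003]))
w=r.camera_info('wrist');im=r.grab_frame('wrist').max(2)
"
```

```text
t 39.88 tcp [409.5 209.1 196.7] xyaw 101.96 zdir [ 0. -0. -1.] F [-0.2 -0.6 -1.5] M [-0.03  0.04 -0.02] w 0.0150 gf 69 j7 -0.20
[412.56106566 210.47854216  28.        ] foot [411.57891295 210.83187738   3.        ]
[[360.35851508 231.02917893]
 [352.14349262 115.6964984 ]
 [371.94522809 365.42004294]]
[[280.89786514 249.89269832]]
```

Request:
{"method": "step_arm", "body": {
  "moves": [
    {"rx": 0,"ry": 0,"rz": 0,"dx": 1.4,"dy": 1.8,"dz": 35,"gripper": -1},
    {"rx": 0,"ry": 0,"rz": 0,"dx": 0,"dy": 0,"dz": 30,"gripper": -1},
    {"rx": 0,"ry": 0,"rz": 0,"dx": 0,"dy": 0,"dz": 0,"gripper": -1},
    {"rx": 0,"ry": 0,"rz": 0,"dx": 0,"dy": 0,"dz": 8,"gripper": -1},
    {"rx": 0,"ry": 0,"rz": 0,"dx": 0,"dy": 0,"dz": 8,"gripper": -1},
    {"rx": 0,"ry": 0,"rz": 0,"dx": 0,"dy": 0,"dz": 0,"gripper": -1}
  ]
}}

```text
clock: 40.72
tcp_pos: [0.4101, 0.2118, 0.1158]
orientation: [-1.975, -2.443, 0.0]
contact_force: [0.2, -0.3, -1.6]
grip_width: 0.0146
gripper_force: 69.2
```

```bash
python3 -c "
from h import *
o,Rm=state();print(Rm.T@(np.array([.411,.2108,.0994])-o['tcp_pos'])*1000)"
```

```text
t 40.73 tcp [410.1 211.8 115.8] xyaw 102.10 zdir [-0.  0. -1.] F [ 0.2 -0.3 -1.6] M [ 0.05  0.02 -0.  ] w 0.0146 gf 69 j7 -0.06
[-1.16017087  0.71558029 16.3718155 ]
```

Inside the bore without contact; lower the rest of the way.

Request:
{"method": "step_arm", "body": {
  "moves": [
    {"rx": 0,"ry": 0,"rz": 0,"dx": -1,"dy": 0.7,"dz": 8,"gripper": -1},
    {"rx": 0,"ry": 0,"rz": 0,"dx": 0,"dy": 0,"dz": 6,"gripper": -1},
    {"rx": 0,"ry": 0,"rz": 0,"dx": 0,"dy": 0,"dz": 2.2,"gripper": -1},
    {"rx": 0,"ry": 0,"rz": 0,"dx": 0,"dy": 0,"dz": 0,"gripper": -1}
  ]
}}

```text
clock: 41.22
tcp_pos: [0.411, 0.2109, 0.0995]
orientation: [-1.975, -2.443, 0.0]
contact_force: [-0.0, 0.6, -0.9]
grip_width: 0.0151
gripper_force: 69.4
```

```bash
python3 -c "
from h import *
o,Rm=state()"
```

```text
t 41.23 tcp [411.  210.9  99.5] xyaw 102.09 zdir [-0. -0. -1.] F [-0.   0.6 -0.9] M [-0.05 -0.05  0.02] w 0.0151 gf 69 j7 -0.03
```

Request:
{"method": "step_arm", "body": {
  "moves": [
    {"rx": 0,"ry": 0,"rz": 0,"dx": 0,"dy": 0,"dz": 0.4,"gripper": -1},
    {"rx": 0,"ry": 0,"rz": 0,"dx": 0,"dy": 0,"dz": 0,"gripper": -0.5},
    {"rx": 0,"ry": 0,"rz": 0,"dx": 0,"dy": 0,"dz": 0,"gripper": 0.2},
    {"rx": 0,"ry": 0,"rz": 0,"dx": 0,"dy": 0,"dz": 0,"gripper": 0.2},
    {"rx": 0,"ry": 0,"rz": 0,"dx": 0,"dy": 0,"dz": -20,"gripper": 0.2},
    {"rx": 0,"ry": 0,"rz": 0,"dx": 0,"dy": 0,"dz": -40,"gripper": 0.2},
    {"rx": 0,"ry": 0,"rz": 0,"dx": 0,"dy": 0,"dz": -50,"gripper": 0.2},
    {"rx": 0,"ry": 0,"rz": 0,"dx": 0,"dy": 0,"dz": 0,"gripper": 0.2},
    {"rx": 0,"ry": 0,"rz": 0,"dx": 0,"dy": 0,"dz": 0,"gripper": 0.2}
  ]
}}

```text
clock: 42.35
tcp_pos: [0.4105, 0.211, 0.2089]
orientation: [-1.974, -2.443, 0.0]
contact_force: [-1.0, -0.3, -0.4]
grip_width: 0.0515
gripper_force: 0.0
```

```bash
python3 -c "
from h import *
o,Rm=state()
s=r.grab_frame('side');cv2.imwrite('pics/s5.png',s[100:340,150:450])
g=s.max(2).astype(int);i=r.camera_info('side')
for z in (.05,.06,.07):
    p=proj(i,[.411,.211,z])[0];print(z,p,g[int(round(p[1])),int(p[0])-9:int(p[0])+11])
for z in (.088,.096,.104):
    p=proj(i,[.411,.211,z])[0];print(z,p,g[int(round(p[1])),int(p[0])-12:int(p[0])+14])
"
```

```text
t 42.35 tcp [410.5 211.  208.9] xyaw 102.12 zdir [-0.  0. -1.] F [-1.  -0.3 -0.4] M [ 0.04 -0.03 -0.03] w 0.0515 gf 0 j7 -0.20
0.05 [265.80045633 182.68765282] [ 63  62  64  66  68  66  65  74 134 145 145 145 141 127  69  64  62  63
  61  61]
0.06 [265.48889989 178.22476656] [ 66  65  63  62  63  62  62 103 123 146 146 145 137 110  62  61  61  62
  64  62]
0.07 [265.17339892 173.70537689] [63 61 61 62 61 63 42 36 35 36 36 35 35 35 34 45 63 62 61 62]
0.088 [264.59531507 165.4246222 ] [160 161 160 161 161 160 160 159 159  32  34  34  34  34  35  34  34  33
  27 158 159 159 159 157 158 159]
0.096 [264.33408942 161.68269864] [151 150 150 151 150 151 150 152 153  36  34  34  33  35  34  34  34  33
 149 150 150 150 150 150 150 149]
0.104 [264.07015972 157.902041  ] [150 150 152 151 152 152 151 151  29  34  34  35  35  35  33  34  33  24
 146 147 147 147 147 147 147 147]
```

The side-view pixels show the shaft and bar exactly where an upright wrench should be in its holder, so I'm handing in.

```bash
python3 -c "
from h import *
print(r.hand_in())"
```

```text
the job is handed in; nothing more can be done
None
```

I tightened all four bolts crosswise in two rounds to their firm stops (final torques about 0.8 N m, the highest reading 0.84 N m), stood the wrench upright back in its holder, and handed the job in at about 42 s; the hand-in returned no verdict.

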